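# Load the bench warmer and hold its sprung cover just below the balance point

## Task

Raise the sprung cover of the bench warmer by its T-handle past its balance point so that it swings open, then stand the loose dark vial upright in the empty cell inside, set down gently without dropping it, and leave the vial already loaded and the reagent bottle alone. Then take the handle again, bring the cover back to just below the balance point (within about 15 degrees of it), where its weight leans on your grip, and finish while holding it there by the handle so the chamber can vent: do not let go.

Things in the scene. Friction and masses are not known exactly. Their poses are not given: they have to be found in the camera images.
- warmer: fixed white/grey box, 170 (x) x 220 (y) x 110 mm high, hinged white cover on top. Origin: centre of underside; own x to its rear (hinge side), front with T-handle faces -x; turned up to 0.2 rad. Walls 10 mm; inner floor 45 mm above the worktop, on it a plate 8 mm thick with two round cells 40 mm in diameter, open down to the floor, 90 mm apart along y; inside 150 x 200 mm
- empty_cell (a point): centre of the floor of the empty cell (right-hand one seen from the robot), 45 mm above the worktop; in the warmer's frame x = -10, y = -45 mm; axes as the warmer's
- cover_hinge (a point): middle of the cover's hinge axis at the warmer's rear edge, 118 mm above the worktop (warmer's x = +85, y = 0 mm); its y axis lies along the hinge
- cover (a joint): cover angle: 0 shut (level), 1.7 rad fully open. Balance point 0.95 rad: below it falls shut (1.5 to 2 N at the handle, 0.5 N at 0.1 rad below balance), above it springs open by itself to 1.7 and stays; damped, 0.45 N m s/rad. At angle a the handle bar is 200*cos(a) mm in front of the hinge, 118+200*sin(a) mm above the worktop: 281 mm at balance, 245 mm 15 degrees below
- cover_handle (a point): black T-handle at the middle of the cover's front edge: round bar 40 mm long, 20 mm in diameter, along the hinge direction (own y), on a 12 mm wide stem, about 18 mm clear of the cover's edge. The point is the centre of the bar; turns with the cover. Pinched on its two flat ends from above it turns between the fingers as the cover swings, so the tool can stay pointing down
- vial: the loose dark vial with a narrower cap, 29 mm in diameter, 53 mm high, about 30 g, standing upright on the worktop to the right of the warmer. Origin: centre of its underside; own z along its axis
- vial_loaded: an identical dark vial already standing in the warmer's other cell (left-hand one); to be left alone. Origin: centre of its underside
- bottle: a white open reagent bottle 49 mm in diameter, 104 mm high, standing on the worktop behind the loose vial; to be left alone. Origin: centre of its underside
Mind the look-alikes: they are no part of the job. What is shaped like the vial but purple or yellow is not meant.

How it is judged (in metres and radians):
On the way, in this order (a step that is already met when the one before it is completed fails the run):
1. the cover has been raised past its balance point (beyond 1.05 rad) (value of joint cover above 1.05 rad), for 0.2 s.
2. the vial stands upright and released in the empty cell (horizontal distance between vial and empty_cell below 0.01 m and z of vial in the frame of empty_cell below 0.004 m and angle between vial's own z axis and vertical below 0.1 rad and contact force between vial and the fingers below 0.05 N), for 0.2 s.
At the end, for the whole second after the job is handed in: Cover still, 0.69 to 0.93 rad (0.02 to 0.26 rad below balance), held by the fingers at its T-handle (over 0.5 N); the vial untouched in the empty cell within 10 mm of centre, on its floor (4 mm), upright (0.1 rad); the other vial still in its own cell (moved under 15 mm) (distance between the grasp point and cover_handle below 0.04 m and value of joint cover between 0.69 and 0.93 rad and velocity of joint cover between -0.1 and 0.1 rad/s and contact force between cover and the fingers above 0.5 N and horizontal distance between vial and empty_cell below 0.01 m and z of vial in the frame of empty_cell below 0.004 m and angle between each of vial, vial_loaded's own z axis and vertical below 0.1 rad and linear speed of vial below 0.03 m/s and contact force between vial and the arm below 0.05 N and distance of vial_loaded from where it was at the start of the episode below 0.015 m); the arm keeps its last pose, push and grip.
It fails at once if the loaded vial is pulled from its cell or tipped (distance of vial_loaded from where it was at the start of the episode above 0.015 m or angle between vial_loaded's own z axis and vertical above 0.3 rad).
It fails at once if the reagent bottle is pushed more than 20 mm or tipped (distance of bottle from where it was at the start of the episode above 0.02 m or angle between bottle's own z axis and vertical above 0.3 rad).
It fails at once if the vial is dropped (moves faster than 0.6 m/s without being held) (linear speed of vial above 0.6 m/s and contact force between vial and the fingers below 0.01 N).
It also fails if it takes over 69 s, if anything falls off the work surface, if the arm or the gripper's body presses on something with over 40 N, if the wrist force passes 120 N, or if a joint passes its speed limit or range.

## Robot

A 6-joint arm with a two-finger parallel gripper is mounted at the origin on a cart in front of the work surface, level with it; the furniture and walls round the work are solid. World frame = base frame: x ahead of the robot, y to its left, z up, the work surface at z = 0. Lengths are in mm, angles in rad, forces in N, time in s.
With the tool pointing down it reaches from about 400 to 925 mm from the base axis. Payload 3.4 kg.
Tool frame: the origin (TCP) lies midway between the tips of the shut fingers; the grasp point (between the pads) lies 19 mm behind it (bot.pinch_z is the distance from the TCP to the grasp point, in mm); x points along the fingers, y is the direction in which the jaws open and shut, and the axes are right-handed (so a half turn about x gives the same grasp; the last joint's range is limited). The gripper opens to 85 mm and grips with 20 to 120 N. Pads are 22 mm wide; open, the fingers measure 114 mm over their backs; the gripper's body (76 mm by 85 mm) begins 54 mm behind the grasp point. The pads swing forward as they close: fully open they stand 13 mm farther back than shut.
Start: joints at [-1.419, 0.307, 1.506, -0, 1.328, -0.073], TCP at [128.149, -560.543, 203.905] pointing down, gripper open.
Joint ranges: [-3.12, 3.12], [-1.05, 2.28], [0.14, 2.33], [-1.42, 4.57], [0.1, 2.73], [-2.68, 2.68]. Speed limits (rad/s): [2.57, 2.57, 3.14, 3.14, 3.14, 3.14].

## Interface

Orientations are given as a 3x3 rotation matrix whose columns are the frame's x, y, z axes.
In Python, from station import monitor, optics, workorder, bot gives the robot as it stands. The module is installed in compiled form; this text tells all that it offers.
- The arm moves only by the tool drive_tool, never from a script. Its argument "series" is a list that holds one entry, the list of rows, each a list of 5 numbers: the finger opening in cm, from 0 to 8.54, then the shift along the tool's x, y, z in cm, then the turn about the tool's x in rad. A call has 1 to 5 rows; each row shifts and turns the pose as measured when the row begins, along the tool's axes as they then stand; what a row does not reach is not made up. A row lasts 1/12 s, in which the tool goes at most 41.7 mm and 7.16 degrees, less where a joint would pass 70% of its speed; a pose out of reach is approached as far as the arm can. A call is refused whole if a number of a shift passes 4.17 or a number of a turn 0.125, either way. A call with a gripper value outside its range is refused whole. The fingers move at their own pace and stop on an object; "force" is the grip in N (left out, the last holds). Time passes only in rows, so rows that do not move let the fingers close. It gives the time, the measured TCP pose, the force and the opening at its end, in the units of the state.
- monitor.state(): the state, without advancing time (a new reading comes with each control period).
- optics.camera(name): name is "scene" or "top"; returns a dict with "image" (420x560x3 uint8, red, green, blue), "intrinsics" (3x3 intrinsics, pixels), "position" and "orientation" of the camera in the world. Camera axes: x right, y down, z forward; pixel columns grow to the right and rows downward; lengths in mm; the calibration is good to about 2 mm. A picture is of the moment at which its call begins. There is no depth.
- workorder.hand_in(): hands the job in, once; it reports no verdict.
The state is a dict: "time_s": time; "q": joint angles; "qvel": joint speeds; "joint_efforts": joint torques, N m; "tool_pos": TCP position; "ee_rot": TCP orientation; "wrist_force": force on the tool from outside, world axes, zero at the start; "moment": the same for the moment, N m; "width": opening from 0.0 (shut) to 1.0 (fully open).
Only numpy, scipy, OpenCV 4.12 (cv2) and the standard library are available. Lean on these libraries where they do the work, as an engineer would, in place of code of your own. Each camera call takes 0.05 s, during which the arm holds its last target.

## Working session

There is one attempt and no reset: what is moved stays moved. The work goes in short steps, Python scripts to look and compute and a tool call to move; the robot and the scene stay as the last step left them, time stands still between calls to the robot, and variables do not carry over. Pictures are saved under pics/ and viewed, and the job is handed in when it is done.

Besides the shell and the picture viewer there is one more tool, called after "Request:" as name(argument=value, ...), one argument or row to a line, values as JSON. drive_tool: Moves the arm, as the interface text tells. Its arguments: {"type":"object","properties":{"series":{"type":"array"},"force":{"type":"number"}},"required":["series"]}

```bash
mkdir -p pics; cat > h.py <<'E'
import numpy as np, cv2
from station import monitor, optics, workorder, bot
def cam(n,save=None):
    c=optics.camera(n)
    if save: cv2.imwrite('pics/'+save,cv2.cvtColor(c['image'],cv2.COLOR_RGB2BGR))
    return c
def ray(c,u,v):
    K=np.array(c['intrinsics']);R=np.array(c['orientation']);d=R@np.linalg.solve(K,[u,v,1.]);return np.array(c['position'],float),d/np.linalg.norm(d)
def onz(c,u,v,z):
    p,d=ray(c,u,v);return p+d*(z-p[2])/d[2]
def proj(c,X):
    K=np.array(c['intrinsics']);R=np.array(c['orientation']);x=K@(R.T@(np.array(X,float)-np.array(c['position'])));return x[:2]/x[2]
def st():
    s=monitor.state();print('t',s['time_s'],'pos',np.round(s['tool_pos'],1),'w',round(float(s['width']),3),'F',np.round(s['wrist_force'],1));print(np.round(s['ee_rot'],3).tolist(),np.round(s['q'],3));return s
E
python3 - <<'E'
from h import *
st()
for n in('scene','top'):
    c=cam(n,n+'0.png');print(n,c['position'],np.round(c['orientation'],3).tolist(),np.array(c['intrinsics']).tolist())
print(bot.pinch_z)
E
```

```text
t 0.0 pos [ 128.  -559.8  203. ] w 1.002 F [-0.4  0.4 -0.3]
[[-0.0, 0.223, -0.975], [0.002, -0.975, -0.223], [-1.0, -0.002, -0.0]] [-1.419  0.308  1.508  0.     1.328 -0.074]
scene [    6.84426863 -1033.38301249   675.14786271] [[0.873, -0.231, 0.429], [-0.487, -0.447, 0.75], [0.019, -0.864, -0.503]] [[517.2709520230286, 0.0, 277.95181481146665], [0.0, 517.2709520230286, 204.22367984509123], [0.0, 0.0, 1.0]]
top [ 380.97574574 -160.05898279  963.28190294] [[-0.01, -0.988, 0.152], [-1.0, 0.009, -0.01], [0.008, -0.152, -0.988]] [[441.1964827334085, 0.0, 282.593996449766], [0.0, 441.1964827334085, 210.96608893744383], [0.0, 0.0, 1.0]]
18.700000000000003
```

View pics/scene0.png

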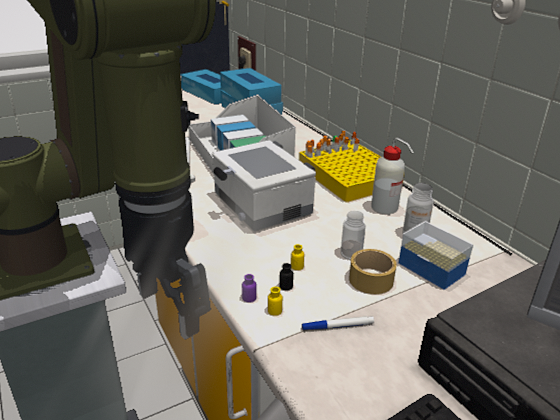

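View pics/top0.png

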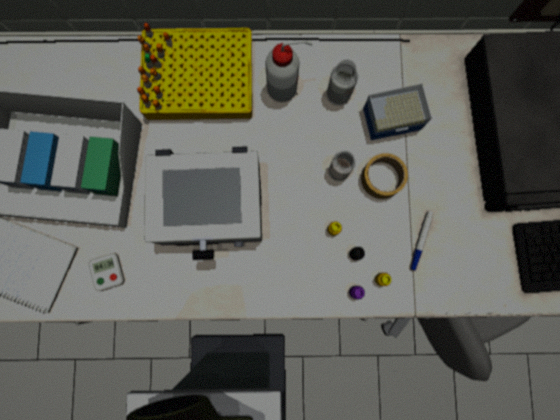

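The top view shows the handle at about (203,254) and the vial-shaped things at black (357,254), purple (357,292), yellow (335,228) and yellow (383,279). In the scene view they are black (287,276), purple (249,288) and yellow (298,257), (275,301). The black one matches the "dark vial". Next I measure it and confirm it in a crop.

```bash
cat > m.py <<'E'
from h import *
a=cam('top');b=cam('scene')
def blob(c,box,thr):
    x0,y0,x1,y1=box;g=c['image'][y0:y1,x0:x1].max(2);m=(g<thr).astype(np.uint8)
    n,l,s,ce=cv2.connectedComponentsWithStats(m)
    return [(s[i].tolist(),(s[i,0]+x0,s[i,1]+y0,s[i,2],s[i,3]),np.round(ce[i]+[x0,y0],1)) for i in range(1,n) if s[i,4]>15]
print('vial top',blob(a,(340,238,375,272),60));print('vial scene',blob(b,(272,258,297,296),60))
print('handle top',blob(a,(185,240,222,266),60));print('handle scene',blob(b,(205,160,235,190),60))
A=a['image'][140:310,140:410];B=b['image'][130:320,180:400]
A=cv2.resize(A,None,fx=2.9,fy=2.9,interpolation=cv2.INTER_CUBIC)
cv2.imwrite('pics/cropA.png',A[:,:,::-1]);B=cv2.resize(B,None,fx=3,fy=3,interpolation=cv2.INTER_CUBIC);cv2.imwrite('pics/cropB.png',B[:,:,::-1])
E
python3 m.py
```

```text
vial top [([9, 9, 15, 14, 162], (np.int32(349), np.int32(247), np.int32(15), np.int32(14)), array([356.3, 253.3]))]
vial scene [([8, 5, 13, 27, 295], (np.int32(280), np.int32(263), np.int32(13), np.int32(27)), array([286.1, 277.3]))]
handle top [([0, 1, 14, 5, 64], (np.int32(185), np.int32(241), np.int32(14), np.int32(5)), array([191.5, 242.9])), ([21, 0, 16, 5, 70], (np.int32(206), np.int32(240), np.int32(16), np.int32(5)), array([213.3, 241.8])), ([7, 9, 22, 11, 214], (np.int32(192), np.int32(249), np.int32(22), np.int32(11)), array([203. , 254.3]))]
handle scene [([8, 7, 14, 14, 111], (np.int32(213), np.int32(167), np.int32(14), np.int32(14)), array([219.8, 173.6]))]
```

View pics/cropA.png

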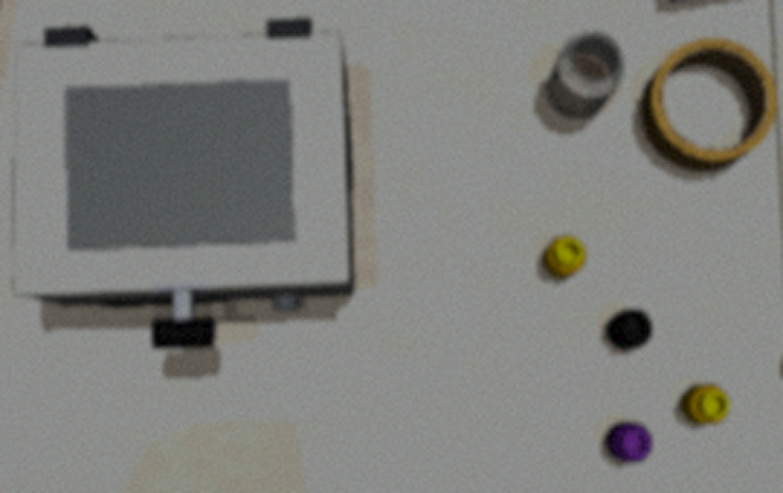

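View pics/cropB.png

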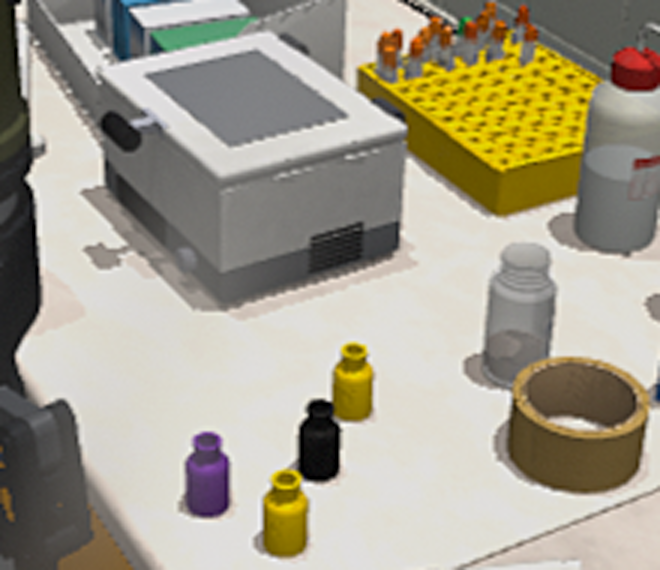

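The crops confirm one black vial (top crop 628,330), with yellow and purple look-alikes close by. The warmer is almost square to the axes. Next I triangulate the points.

```bash
cat > tri.py <<'E'
from h import *
def tri(a,ua,b,ub):
    p,d=ray(a,*ua);q,e=ray(b,*ub)
    A=np.stack([d,-e],1);s=np.linalg.lstsq(A,q-p,rcond=None)[0]
    return (p+d*s[0]+q+e*s[1])/2, np.linalg.norm(p+d*s[0]-q-e*s[1])
E
python3 - <<'E'
from tri import *
a=cam('top');b=cam('scene')
print('vial tri',tri(a,(356.3,253.3),b,(286.1,277.3)));print('vial z27',onz(a,356.3,253.3,27),onz(b,286.1,277.3,27))
print('handle tri',tri(a,(203,254.3),b,(219.8,173.6)),'z118',onz(a,203,254.3,118),onz(b,219.8,173.6,118))
# edge points of cover front edge from gradients, columns
g=cv2.cvtColor(a['image'],cv2.COLOR_RGB2GRAY).astype(float);g=cv2.GaussianBlur(g,(0,0),1)
pts=[]
for u in list(range(155,192,3))+list(range(215,255,3)):
    col=g[230:252,u];d=np.diff(col);pts.append((u,230+np.argmin(d)+.5))
P=np.array([onz(a,u,v,122) for u,v in pts]);vx=cv2.fitLine(P[:,:2].astype(np.float32),cv2.DIST_HUBER,0,.01,.01).ravel();print('front edge',vx,'yaw',np.arctan2(-vx[0]*np.sign(vx[1]),abs(vx[1])))
for r,(lo,hi) in {'right':(248,272),'left':(135,156)}.items():
    pts=[]
    for v in range(165,235,3):
        d=np.diff(g[v,lo:hi]);pts.append((lo+np.argmax(abs(d))+.5,v))
    P=np.array([onz(a,u,v,122) for u,v in pts]);vx=cv2.fitLine(P[:,:2].astype(np.float32),cv2.DIST_HUBER,0,.01,.01).ravel();print(r,vx)
for n,p in dict(FL=(12,293),FR=(352,290),RR=(343,33),RL=(22,45)).items():
    print(n,onz(a,p[0]/2.9+140,p[1]/2.9+140,122)[:2].round(1))
# bottle
print('bottle rim z104',onz(a,589/2.9+140,70/2.9+140,104), 'base', onz(b,518/3+180,365/3+130,0))
E
```

```text
vial tri (array([ 433.28180464, -325.35468791,   24.15260445]), np.float64(1.4642896856320464))
vial z27 [ 432.46426312 -324.52630742   27.        ] [ 432.12908829 -328.66398789   27.        ]
handle tri (array([428.32033588, -16.00666808, 119.58797463]), np.float64(0.1587705886870773)) z118 [428.48262547 -15.76671437 118.        ] [429.45262754 -13.06551412 118.        ]
front edge [ 3.3147655e-02 -9.9945045e-01  4.5624475e+02 -1.2619774e+01] yaw 0.03315373
right [ 9.9955070e-01  2.9972512e-02  5.4753406e+02 -1.2139244e+02]
left [9.7862512e-01 2.0565222e-01 5.3441479e+02 1.0592210e+02]
FL [454.6  95.9]
FR [ 454.4 -127.3]
RR [ 629.2 -121.7]
RL [622.6  95.4]
bottle rim z104 [ 606.72198602 -290.88892611  104.        ] base [ 628.61461458 -289.21566659    0.        ]
```

Request:
drive_tool(
  series=[
    [[8.5,0,-2.2,-3.3,0.097],[8.5,0,-2.2,-3.3,0.097],[8.5,0,-2.6,-3,0],[8.5,0,-2.6,-3,0],[8.5,0,-2.6,-3,0]],
  ],
)

```text
time_s: 0.72
tool_pos: [272.3, -429.5, 202.1]
ee_rot: [[-0.002, 0.007, -1.0], [-0.005, -1.0, -0.007], [-1.0, 0.005, 0.002]]
wrist_force: [-0.0, -1.0, 0.1]
width: 0.996
```

```bash
cat >> h.py <<'E'
def go(T):
    s=st();R=np.array(s['ee_rot']);d=R.T@(np.array(T)-s['tool_pos']);print('tool cm',np.round(d/10,2),'rows',round(np.linalg.norm(d)/40,1),'yaw turn to hinge',round(float(np.arctan2(np.cross(R[:2,1],[.032,-1]),R[:2,1]@np.array([.032,-1])))*-1,4))
E
python3 -c "
from h import *
go([428.5,-16,190])"
```

```text
t 0.7167 pos [ 272.3 -429.5  202.1] w 0.996 F [-0.  -1.   0.1]
[[-0.002, 0.007, -1.0], [-0.005, -1.0, -0.007], [-1.0, 0.005, 0.002]] [-1.085  0.214  1.645 -0.005  1.279  0.479]
tool cm [  0.97 -41.24 -15.93] rows 11.1 yaw turn to hinge -0.0245
```

Request:
drive_tool(
  series=[
    [[8.5,0.1,-3.3,-2.3,-0.024],[8.5,0.1,-3.4,-2.2,0],[8.5,0.1,-3.6,-1.8,0],[8.5,0.1,-3.8,-1.4,0],[8.5,0.1,-3.8,-1.4,0]],
  ],
)

```text
time_s: 1.13
tool_pos: [365.7, -244.4, 196.5]
ee_rot: [[0.003, 0.031, -1.0], [-0.009, -0.999, -0.031], [-1.0, 0.009, -0.003]]
wrist_force: [0.5, 0.3, -0.6]
width: 0.997
```

```bash
python3 -c "
from h import *
go([428.5,-16,180])"
```

```text
t 1.1333 pos [ 365.7 -244.4  196.5] w 0.997 F [ 0.5  0.3 -0.6]
[[0.003, 0.031, -1.0], [-0.009, -0.999, -0.031], [-1.0, 0.009, -0.003]] [-0.681  0.118  1.785 -0.005  1.23   0.861]
tool cm [  1.45 -22.64  -6.98] rows 5.9 yaw turn to hinge -0.0009
```

Request:
drive_tool(
  series=[
    [[8.5,0.2,-3.9,-1.2,0],[8.5,0.2,-3.9,-1.2,0],[8.5,0.2,-3.9,-1.2,0],[8.5,0.2,-3.9,-1.2,0],[8.5,0.2,-3.9,-1.2,0]],
  ],
)

```text
time_s: 1.55
tool_pos: [420.4, -43.6, 186.1]
ee_rot: [[0.009, 0.029, -1.0], [-0.011, -1.0, -0.03], [-1.0, 0.011, -0.008]]
wrist_force: [0.6, -0.1, -0.3]
width: 0.996
```

```bash
python3 -c "
from h import *
go([428.5,-16,150])"
```

```text
t 1.55 pos [420.4 -43.6 186.1] w 0.996 F [ 0.6 -0.1 -0.3]
[[0.009, 0.029, -1.0], [-0.011, -1.0, -0.03], [-1.0, 0.011, -0.008]] [-0.195  0.103  1.833 -0.01   1.195  1.35 ]
tool cm [ 3.58 -2.77 -0.87] rows 1.2 yaw turn to hinge -0.0025
```

Request:
drive_tool(
  series=[
    [[7.5,0,-1.4,-0.4,0],[7,0.5,-1.2,-0.4,0],[7,1.5,-0.1,0,0],[7,1.5,0,0,0],[7,0,0,0,0]],
  ],
)

```text
time_s: 1.97
tool_pos: [430.7, -5.1, 151.3]
ee_rot: [[0.015, 0.043, -0.999], [-0.007, -0.999, -0.043], [-1.0, 0.008, -0.014]]
wrist_force: [-0.2, 0.0, 0.0]
width: 0.82
```

```bash
python3 -c "
from h import *
go([428.5,-16,104])
for n in('scene','top'):
  c=cam(n);u,v=proj(c,[428.4,-16,118]).astype(int);print(u,v)
  I=c['image'][v-60:v+60,u-75:u+75];cv2.imwrite('pics/h1'+n+'.png',cv2.resize(I,None,fx=4,fy=4,interpolation=cv2.INTER_CUBIC)[:,:,::-1])
"
```

```text
t 1.9667 pos [430.7  -5.1 151.3] w 0.82 F [-0.2  0.   0. ]
[[0.015, 0.043, -0.999], [-0.007, -0.999, -0.043], [-1.0, 0.008, -0.014]] [-0.104  0.15   1.877 -0.007  1.099  1.426]
tool cm [4.73 1.04 0.33] rows 1.2 yaw turn to hinge 0.0111
219 174
203 254
```

View pics/h1scene.png

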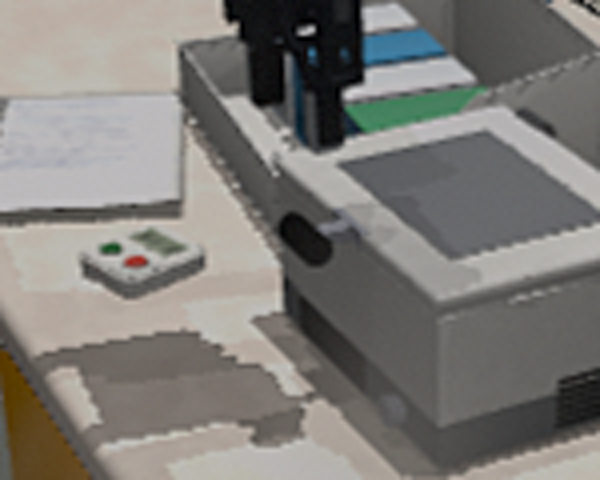

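View pics/h1top.png

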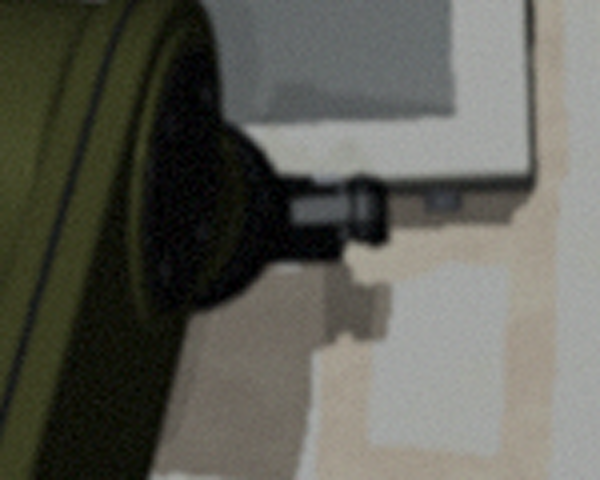

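```bash
python3 -c "
from h import *
s=monitor.state();c=cam('scene')
for X in ([430,-5-40,155],[430,-5+40,155],[430,-45,120],[428,-16,118]):print(X,(proj(c,X)-[219-75,174-60])*4)
"
```

```text
[430, -45, 155] [324.0686967  202.91737915]
[430, 35, 155] [269.54390239 151.05231139]
[430, -45, 120] [326.0542919 257.2710345]
[428, -16, 118] [302.93362112 240.90298047]
```

```bash
python3 -c "
from tri import *
a=cam('top');b=cam('scene')
for z in(150,170,190,220):print(z,(proj(a,[430,-45,z])-[128,194])*4,(proj(b,[430,-45,z])-[144,114])*4)
print(tri(a,(128+365/4,194+238/4),b,(144+325/4,114+145/4)))
print(tri(a,(128+385/4,194+210/4),b,(144+345/4,114+140/4)))
I=b['image'][90:190,170:290];cv2.imwrite('pics/g.png',cv2.resize(I,None,fx=6,fy=6,interpolation=cv2.INTER_CUBIC)[:,:,::-1])
"
```

```text
150 [351.98985246 233.43347349] [324.35595919 210.78089838]
170 [345.69678473 230.79772274] [323.19954309 179.12518014]
190 [339.08085819 228.02674775] [322.02318752 146.92363914]
220 [328.49508281 223.59306508] [320.22012478  97.56662446]
(array([425.74066797, -57.56429395, 197.09030459]), np.float64(1.3163877344390775))
(array([435.96898526, -65.99839578, 201.49476948]), np.float64(1.8682458742108083))
```

View pics/g.png

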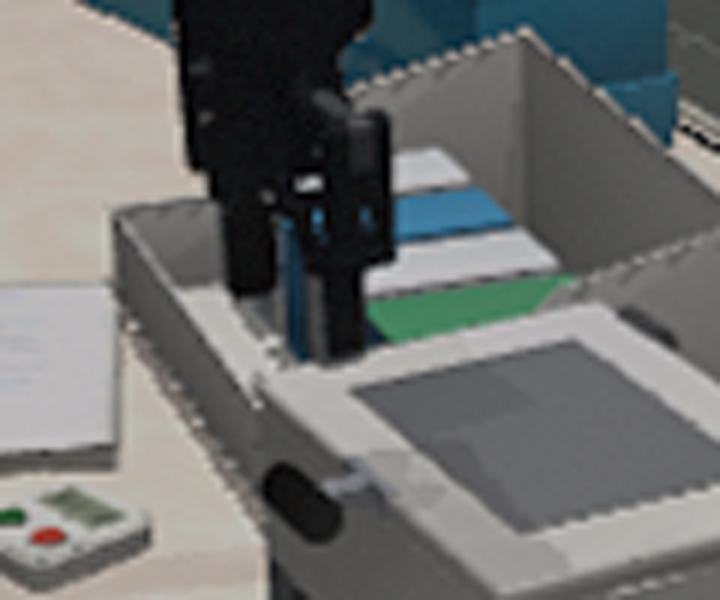

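```bash
python3 -c "
from tri import *
b=cam('scene');a=cam('top')
for X in([128,-560,204],[128+9,-560-50,214],[128-9,-560+50,214]):print(proj(b,X),proj(a,X))
I=cv2.imread('pics/scene0.png')[220:380,130:290];cv2.imwrite('pics/g0.png',cv2.resize(I,None,fx=3.7,fy=3.7))
I=cv2.imread('pics/top0.png')[290:400,340:500];cv2.imwrite('pics/g1.png',cv2.resize(I,None,fx=4,fy=4))
st()
"
```

```text
[170.85909088 338.59901521] [526.77462155 433.79887461]
[191.6838715  357.13378549] [560.69394203 429.55447803]
[150.80076892 310.64233545] [499.63425168 442.41888151]
t 2.3167 pos [433.   -6.5 153.9] w 0.82 F [ 0.3 -0.1  0.1]
[[0.02, 0.041, -0.999], [-0.008, -0.999, -0.041], [-1.0, 0.009, -0.02]] [-0.107  0.147  1.872 -0.007  1.101  1.426]
```

View pics/g0.png

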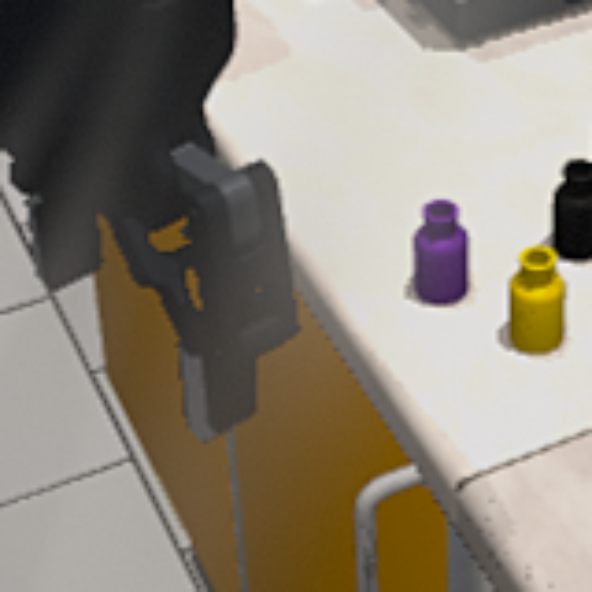

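View pics/g1.png

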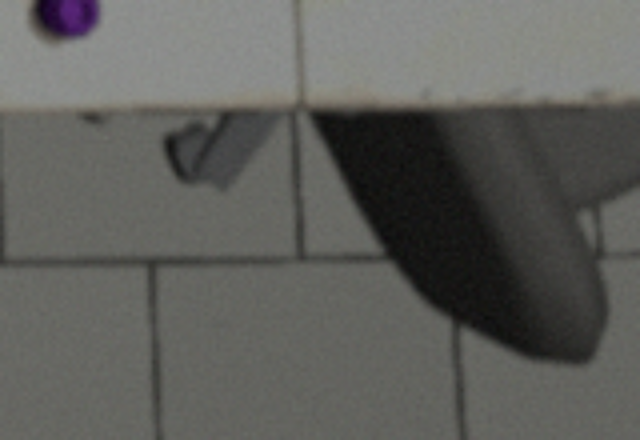

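The visible finger tips sit about 25 mm higher than the TCP reading suggests. I'll go down in stages and check visually.

Request:
drive_tool(
  series=[
    [[7,1.2,0.5,0.2,-0.01],[7,1.2,0.5,0.2,0],[7,1.2,0,0.1,0],[7,1,0,0,0],[7,0,0,0,0]],
  ],
)

```text
time_s: 2.73
tool_pos: [433.1, -19.6, 110.4]
ee_rot: [[0.03, 0.048, -0.998], [-0.01, -0.999, -0.048], [-1.0, 0.011, -0.03]]
wrist_force: [-0.4, 0.6, 0.0]
width: 0.817
```

```bash
cat > look.py <<'E'
from h import *
import sys
n,x0,y0,x1,y1,f=sys.argv[1],*map(int,sys.argv[2:6]),sys.argv[6]
c=cam(n);I=c['image'][y0:y1,x0:x1];s=min(790/(x1-x0),590/(y1-y0));cv2.imwrite('pics/'+f,cv2.resize(I,None,fx=s,fy=s,interpolation=cv2.INTER_CUBIC)[:,:,::-1]);print('scale',round(s,3))
E
python3 -c "
from h import *
go([428.5,-16,104])"; python3 look.py scene 170 100 290 190 d1.png
```

```text
t 2.7333 pos [433.1 -19.6 110.4] w 0.817 F [-0.4  0.6  0. ]
[[0.03, 0.048, -0.998], [-0.01, -0.999, -0.048], [-1.0, 0.011, -0.03]] [-0.138  0.199  1.943 -0.007  0.968  1.389]
tool cm [ 0.62 -0.39  0.46] rows 0.2 yaw turn to hinge 0.0158
scale 6.556
```

View pics/d1.png

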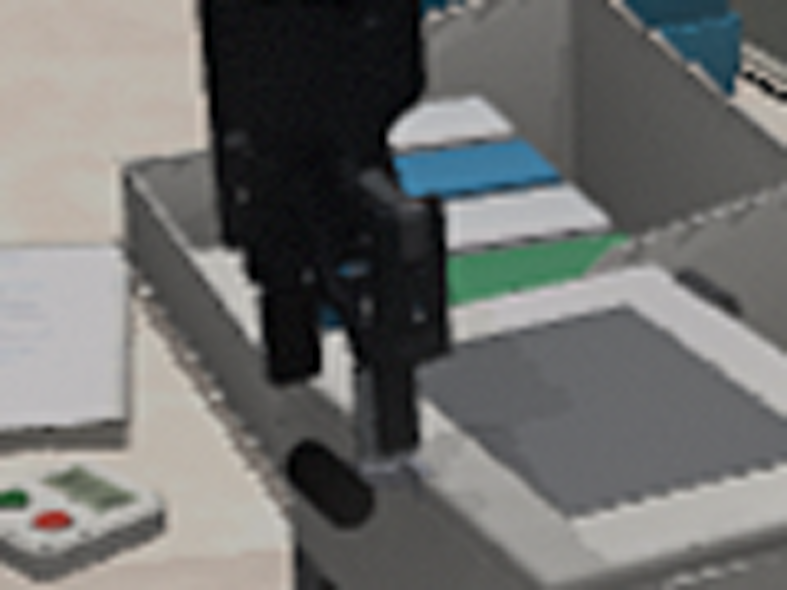

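The right tip (388,455 in the crop) and left tip (295,380) are in line with the bar but still about 20 mm above it. I'll lower the tool 30 mm more and nudge x and y.

Request:
drive_tool(
  series=[
    [[7,0.9,-0.2,0.3,-0.01],[7,0.9,-0.1,0.2,0],[7,0.9,0,0.1,0],[7,0,0,0,0]],
  ],
)

```text
time_s: 3.12
tool_pos: [431.8, -18.3, 86.9]
ee_rot: [[0.039, 0.056, -0.998], [-0.011, -0.998, -0.057], [-0.999, 0.013, -0.038]]
wrist_force: [-0.7, 0.1, 0.5]
width: 0.823
```

```bash
python3 -c "
from h import *
go([428.5,-16,80])"; python3 look.py scene 170 100 290 190 d2.png
```

```text
t 3.1167 pos [431.8 -18.3  86.9] w 0.823 F [-0.7  0.1  0.5]
[[0.039, 0.056, -0.998], [-0.011, -0.998, -0.057], [-0.999, 0.013, -0.038]] [-0.135  0.228  1.984 -0.007  0.89   1.383]
tool cm [ 0.68 -0.26  0.34] rows 0.2 yaw turn to hinge 0.0245
scale 6.556
```

View pics/d2.png

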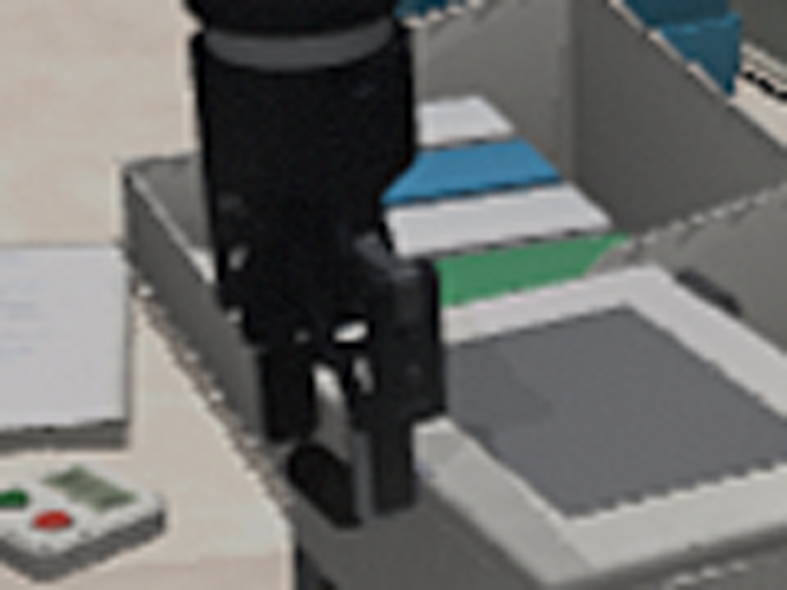

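Request:
drive_tool(
  series=[
    [[7,0.8,-0.2,0.3,0.025],[7,0.8,0,0.1,0],[7,0,0,0,0]],
  ],
)

```text
time_s: 3.42
tool_pos: [432.5, -17.4, 74.0]
ee_rot: [[0.047, 0.031, -0.998], [-0.012, -0.999, -0.031], [-0.999, 0.013, -0.046]]
wrist_force: [0.0, 0.4, 0.4]
width: 0.821
```

```bash
python3 -c "
from h import *
go([428.5,-16,73])"; python3 look.py scene 170 100 290 190 d3.png;python3 look.py top 150 200 250 275 d3t.png
```

```text
t 3.4167 pos [432.5 -17.4  74. ] w 0.821 F [0.  0.4 0.4]
[[0.047, 0.031, -0.998], [-0.012, -0.999, -0.031], [-0.999, 0.013, -0.046]] [-0.133  0.245  2.007 -0.008  0.842  1.412]
tool cm [ 0.08 -0.16  0.4 ] rows 0.1 yaw turn to hinge -0.0012
scale 6.556
scale 7.867
```

View pics/d3.png

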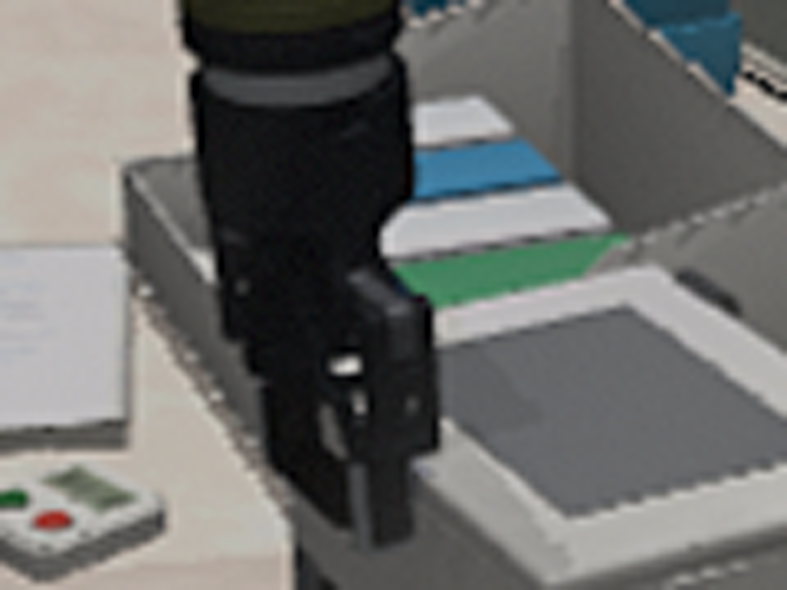

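View pics/d3t.png

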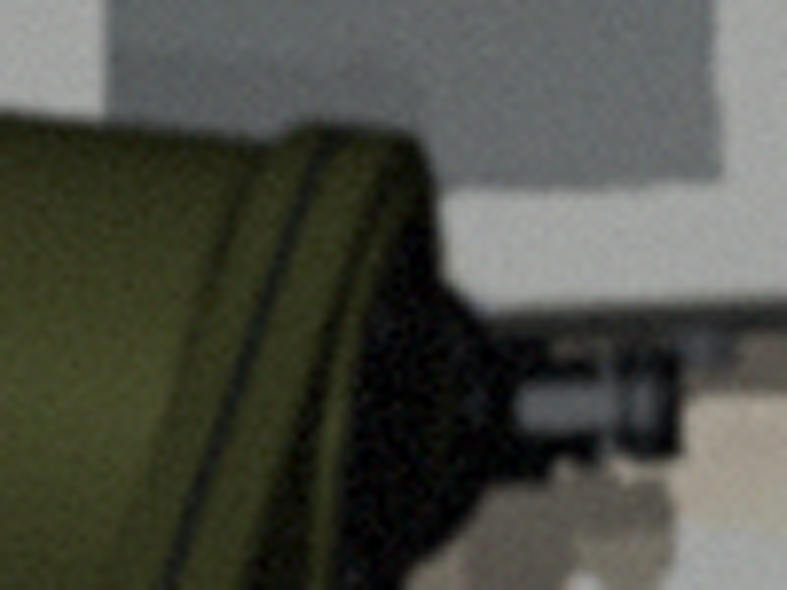

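The fingers now straddle the bar, with the right tip at (385,545) just below bar level. Closing.

Request:
drive_tool(
  series=[
    [[5.5,0.3,-0.1,0.3,0],[4.5,0,0,0,0],[3.5,0,0,0,0],[3.5,0,0,0,0],[3.5,0,0,0,0]],
  ],
  force=30,
)

```text
time_s: 3.93
tool_pos: [431.4, -15.0, 73.1]
ee_rot: [[0.051, 0.03, -0.998], [-0.009, -1.0, -0.03], [-0.999, 0.011, -0.051]]
wrist_force: [-0.2, -1.7, -1.8]
width: 0.458
```

```bash
python3 -c "
from h import *
go([428.5,-16,73])"; python3 look.py scene 170 100 290 190 d4.png
```

```text
t 3.9333 pos [431.4 -15.   73.1] w 0.458 F [-0.2 -1.7 -1.8]
[[0.051, 0.03, -0.998], [-0.009, -1.0, -0.03], [-0.999, 0.011, -0.051]] [-0.13   0.244  2.013 -0.003  0.833  1.413]
tool cm [-0.    0.09  0.29] rows 0.1 yaw turn to hinge -0.0024
scale 6.556
```

View pics/d4.png

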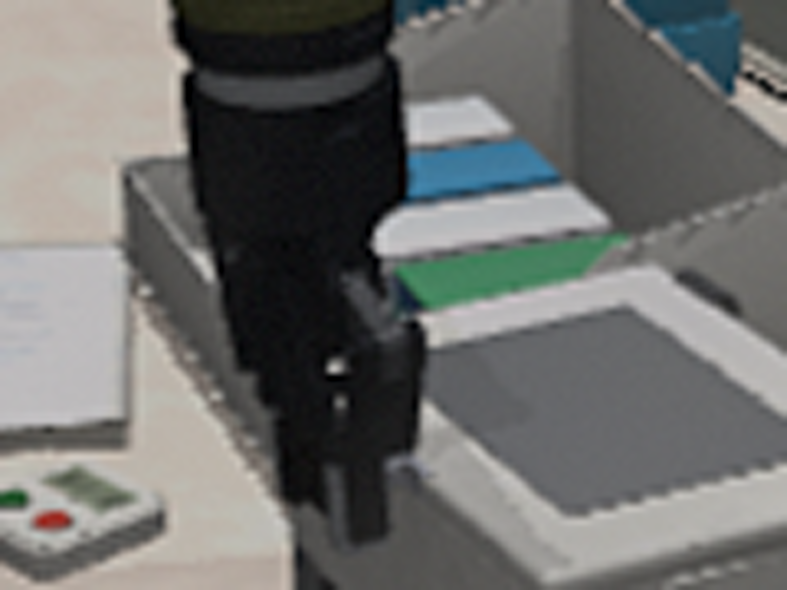

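The grip stopped at 39 mm, which matches the 40 mm bar. Lifting along the arc.

Request:
drive_tool(
  series=[
    [[3.5,-1.4,0,-0.12,0],[3.5,-1.4,0,-0.22,0],[3.5,-1.4,0,-0.3,0],[3.5,-1.35,0,-0.4,0],[3.5,-1.3,0,-0.5,0]],
  ],
)

```text
time_s: 4.4
tool_pos: [442.9, -14.7, 140.3]
ee_rot: [[0.046, 0.03, -0.998], [-0.009, -0.999, -0.03], [-0.999, 0.011, -0.046]]
wrist_force: [3.3, -0.6, -8.1]
width: 0.461
```

```bash
cat > arc.py <<'E'
from h import *
import sys
s=st();p=np.array(s['tool_pos']);R=np.array(s['ee_rot'])
# angle from TCP displacement; offsets at grasp TCP-handle (x,z)=(2.9,-45)
h=p-[2.9,1,-45]
a=np.arctan2(h[2]-118,628.4-h[0]);print('a',round(a,3),'r',round(np.hypot(h[2]-118,628.4-h[0]),1))
da=float(sys.argv[1]) if len(sys.argv)>1 else .07
for i in range(5):
    d=200*np.array([np.cos(a)-np.cos(a+da),0,np.sin(a+da)-np.sin(a)]);d[1]=.03*d[0]
    if i==0:  # pull toward circle
        pass
    print(np.round(R.T@d/10,2));a+=da
E
python3 arc.py
```

```text
t 4.4 pos [442.9 -14.7 140.3] w 0.461 F [ 3.3 -0.6 -8.1]
[[0.046, 0.03, -0.998], [-0.009, -0.999, -0.03], [-0.999, 0.011, -0.046]] [-0.125  0.164  1.894 -0.004  1.037  1.418]
a 0.343 r 200.1
[-1.28  0.01 -0.58]
[-1.23  0.01 -0.66]
[-1.18  0.01 -0.75]
[-1.13  0.01 -0.83]
[-1.07  0.01 -0.91]
```

Request:
drive_tool(
  series=[
    [[3.5,-1.28,0,-0.58,0],[3.5,-1.23,0,-0.66,0],[3.5,-1.18,0,-0.75,0],[3.5,-1.13,0,-0.83,0],[3.5,-1.07,0,-0.91,0]],
  ],
)

```text
time_s: 4.82
tool_pos: [475.4, -13.7, 199.4]
ee_rot: [[0.038, 0.03, -0.999], [-0.01, -0.999, -0.03], [-0.999, 0.011, -0.038]]
wrist_force: [1.6, -1.2, -7.6]
width: 0.464
```

```bash
python3 arc.py; python3 look.py scene 150 60 310 180 e1.png
```

```text
t 4.8167 pos [475.4 -13.7 199.4] w 0.464 F [ 1.6 -1.2 -7.6]
[[0.038, 0.03, -0.999], [-0.01, -0.999, -0.03], [-0.999, 0.011, -0.038]] [-0.113  0.15   1.738 -0.006  1.214  1.43 ]
a 0.681 r 200.7
[-1.02  0.01 -0.96]
[-0.95  0.01 -1.03]
[-0.88  0.01 -1.09]
[-0.8   0.01 -1.15]
[-0.72  0.01 -1.2 ]
scale 4.917
```

View pics/e1.png

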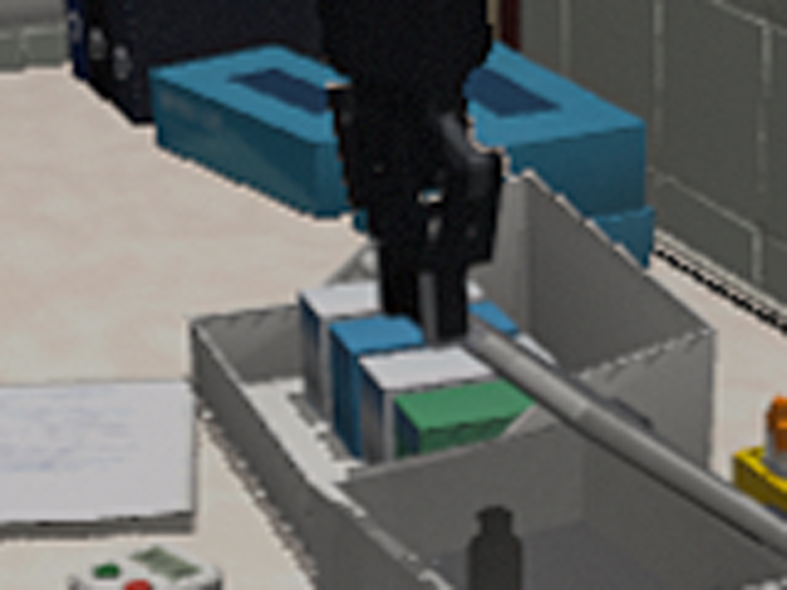

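The cover rises with the fingers, and the loaded vial shows in the chamber at crop (495,545). Continuing.

Request:
drive_tool(
  series=[
    [[3.5,-1.02,0,-0.96,0],[3.5,-0.95,0,-1.03,0],[3.5,-0.88,0,-1.1,0],[3.5,-0.8,0,-1.15,0],[3.5,-0.72,0,-1.2,0]],
  ],
)

```text
time_s: 5.28
tool_pos: [520.1, -12.3, 240.2]
ee_rot: [[0.016, 0.03, -0.999], [-0.011, -0.999, -0.03], [-1.0, 0.011, -0.016]]
wrist_force: [-3.7, -0.9, -1.3]
width: 0.457
```

```bash
python3 arc.py; python3 look.py scene 150 60 310 180 e2.png
```

```text
t 5.2833 pos [520.1 -12.3 240.2] w 0.457 F [-3.7 -0.9 -1.3]
[[0.016, 0.03, -0.999], [-0.011, -0.999, -0.03], [-1.0, 0.011, -0.016]] [-0.098  0.194  1.572 -0.009  1.359  1.445]
a 0.984 r 200.8
[-0.71  0.01 -1.2 ]
[-0.63  0.01 -1.25]
[-0.54  0.01 -1.29]
[-0.45  0.01 -1.33]
[-0.35  0.   -1.35]
scale 4.917
```

View pics/e2.png

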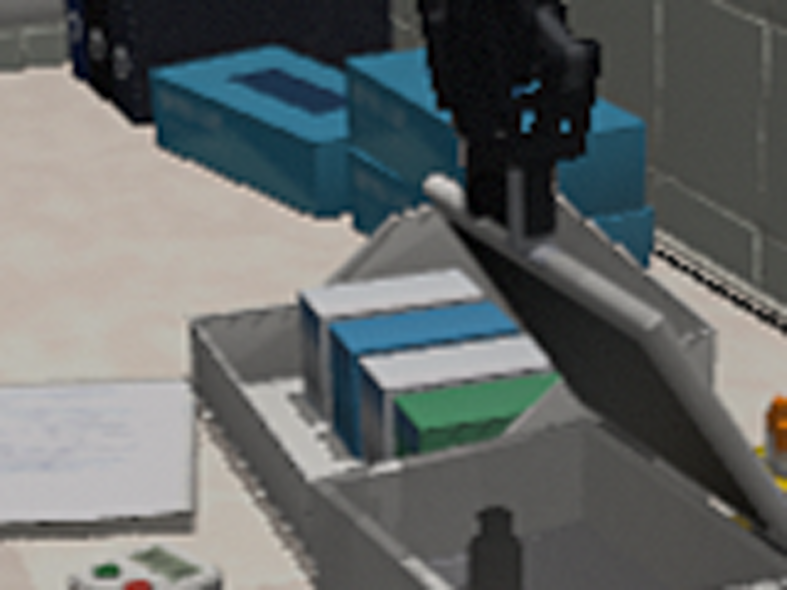

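Request:
drive_tool(
  series=[
    [[3.5,-0.7,0,-1.2,0],[3.5,-0.63,0,-1.25,0],[3.5,-0.54,0,-1.3,0],[6.5,0,0,0,0],[6.5,0,0,0,0]],
  ],
)

```text
time_s: 5.75
tool_pos: [555.9, -11.6, 257.4]
ee_rot: [[0.008, 0.031, -1.0], [-0.011, -0.999, -0.031], [-1.0, 0.011, -0.007]]
wrist_force: [-0.1, 0.3, -0.4]
width: 0.733
```

```bash
python3 arc.py; python3 look.py scene 150 60 310 180 e3.png
```

```text
t 5.75 pos [555.9 -11.6 257.4] w 0.733 F [-0.1  0.3 -0.4]
[[0.008, 0.031, -1.0], [-0.011, -0.999, -0.031], [-1.0, 0.011, -0.007]] [-0.089  0.239  1.467 -0.011  1.427  1.452]
a 1.183 r 199.2
[-0.47  0.01 -1.32]
[-0.38  0.01 -1.35]
[-0.29  0.   -1.37]
[-0.19  0.   -1.39]
[-0.09  0.   -1.4 ]
scale 4.917
```

View pics/e3.png

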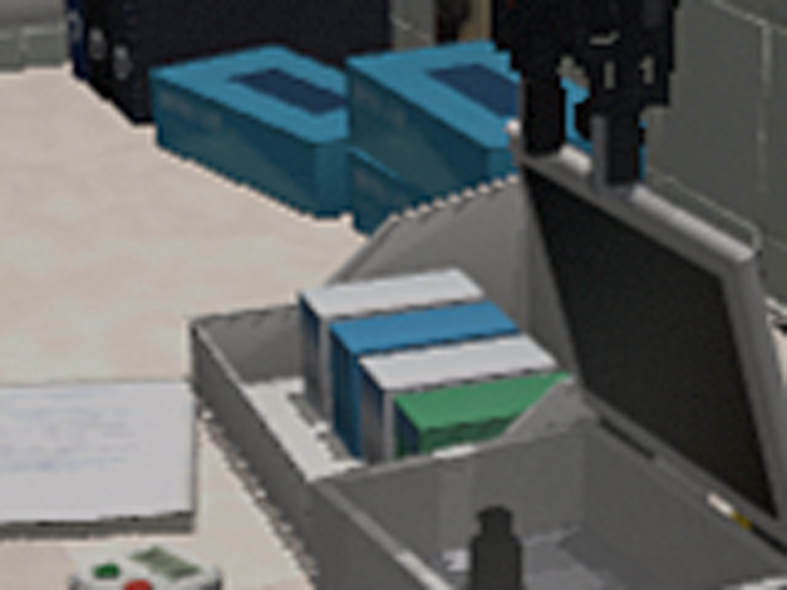

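```bash
python3 -c "
from h import *
c=cam('top');I=cv2.cvtColor(c['image'],cv2.COLOR_RGB2HSV)
for n,lo,hi in(('y',(20,120,80),(35,255,255)),('p',(125,80,40),(160,255,255))):
  m=cv2.inRange(I[200:310,310:410],lo,hi);k,l,s,ce=cv2.connectedComponentsWithStats(m)
  for i in range(1,k):
    if s[i,4]>40: u,v=ce[i]+[310,200];print(n,u,v,onz(c,u,v,35)[:2].round(1),s[i,4])
m=(c['image'][238:272,340:375].max(2)<60).astype(np.uint8);y,x=np.nonzero(m);print('black',x.mean()+340,y.mean()+238,onz(c,x.mean()+340,y.mean()+238,30)[:2])
go([433,-326,200])
"; python3 look.py top 140 100 300 220 f1.png
```

```text
y 334.5804195804196 227.93006993006992 [ 486. -279.] 143
y 383.64 279.06666666666666 [ 377.9 -378.2] 150
p 356.82758620689657 292.1034482758621 [ 351.8 -321.3] 145
black 356.24305555555554 253.36111111111111 [ 432.17184493 -323.87428454]
t 5.85 pos [555.7 -11.5 257.5] w 0.763 F [0.2 0.8 0.2]
[[0.008, 0.03, -1.0], [-0.011, -0.999, -0.031], [-1.0, 0.011, -0.008]] [-0.089  0.239  1.467 -0.011  1.427  1.452]
tool cm [ 6.   30.99 13.27] rows 8.6 yaw turn to hinge -0.0015
scale 4.917
```

View pics/f1.png

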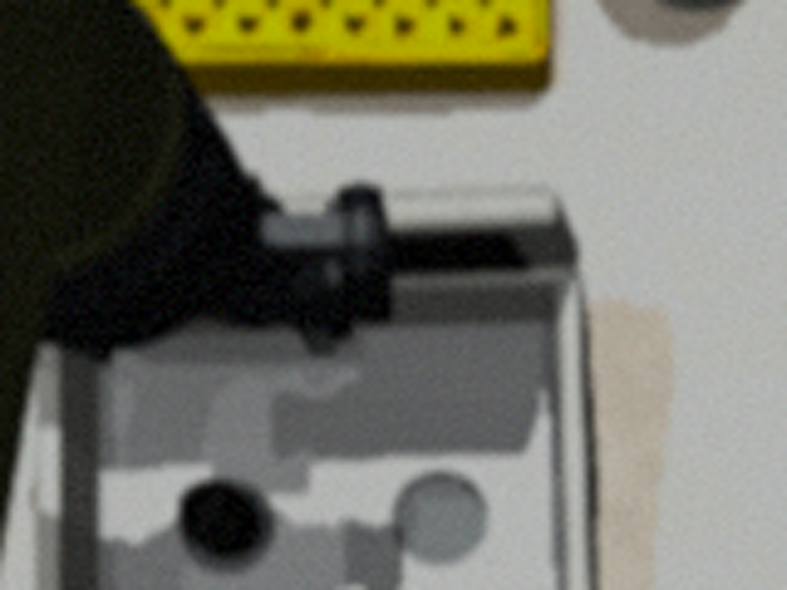

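The cell rim is visible in the top view at (229.7,205.3), and the cover is swinging open. Moving toward the vial.

Request:
drive_tool(
  series=[
    [[6,0,1,3.5,0],[6,0,3.6,1.8,0],[6,0,3.7,1.5,0],[6,0.3,3.8,1.3,0],[6,0.5,3.8,1.3,0]],
  ],
)

```text
time_s: 6.32
tool_pos: [464.6, -170.0, 249.2]
ee_rot: [[0.012, 0.044, -0.999], [-0.008, -0.999, -0.045], [-1.0, 0.008, -0.011]]
wrist_force: [0.3, -0.4, 0.1]
width: 0.703
```

```bash
python3 -c "
from h import *
go([433,-326,140])
c=cam('top','f2.png');print('cell',onz(c,229.7,205.3,53), 'exp',proj(c,[534.8,-57.3,53]))
"; python3 look.py top 140 100 300 220 f2.png; python3 look.py scene 150 20 350 180 f3.png
```

```text
t 6.3167 pos [ 464.6 -170.   249.2] w 0.703 F [ 0.3 -0.4  0.1]
[[0.012, 0.044, -0.999], [-0.008, -0.999, -0.045], [-1.0, 0.008, -0.011]] [-0.435  0.152  1.603 -0.002  1.373  1.092]
tool cm [11.   15.36  3.98] rows 4.8 yaw turn to hinge 0.0125
cell [533.64631654 -58.65387862  53.        ] exp [229.05572986 204.76125109]
scale 4.917
scale 3.688
```

View pics/f2.png

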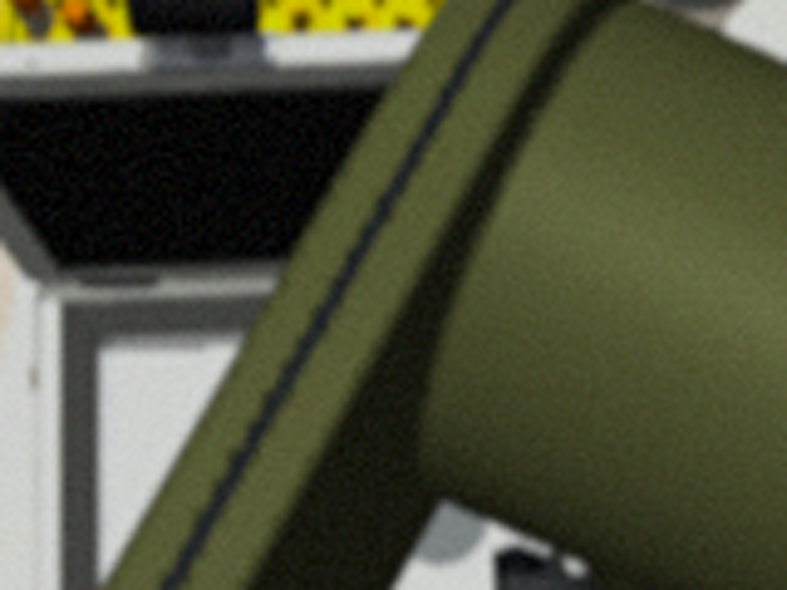

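View pics/f3.png

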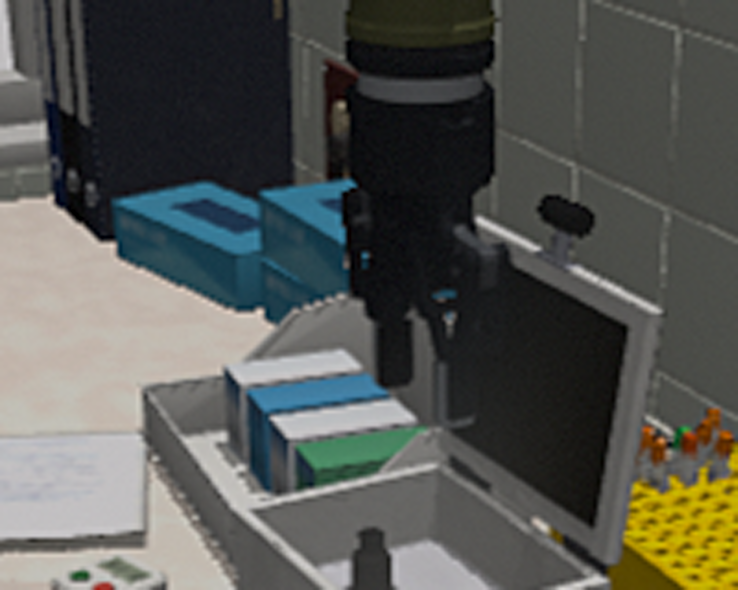

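The cover stands open with the handle at crop (566,215). The cell measured directly, (534,-58), agrees with the geometric estimate within 2 mm. On to the vial.

Request:
drive_tool(
  series=[
    [[6,1.5,3.6,0.9,0.012],[6,1.5,3.6,0.9,0],[6,1.5,3.6,0.9,0],[6,1.5,3.2,0.9,0],[6,1.5,1.2,0.4,0]],
  ],
)

```text
time_s: 6.88
tool_pos: [435.6, -322.2, 177.1]
ee_rot: [[0.025, 0.036, -0.999], [-0.009, -0.999, -0.036], [-1.0, 0.01, -0.025]]
wrist_force: [0.9, -0.3, 0.7]
width: 0.705
```

```bash
python3 -c "
from h import *
go([432.5,-326,100])
"; python3 look.py scene 200 170 360 290 v1.png
```

```text
t 6.8833 pos [ 435.6 -322.2  177.1] w 0.705 F [ 0.9 -0.3  0.7]
[[0.025, 0.036, -0.999], [-0.009, -0.999, -0.036], [-1.0, 0.01, -0.025]] [-0.722  0.27   1.635  0.01   1.212  0.809]
tool cm [7.7  0.3  0.52] rows 1.9 yaw turn to hinge 0.004
scale 4.917
```

View pics/v1.png

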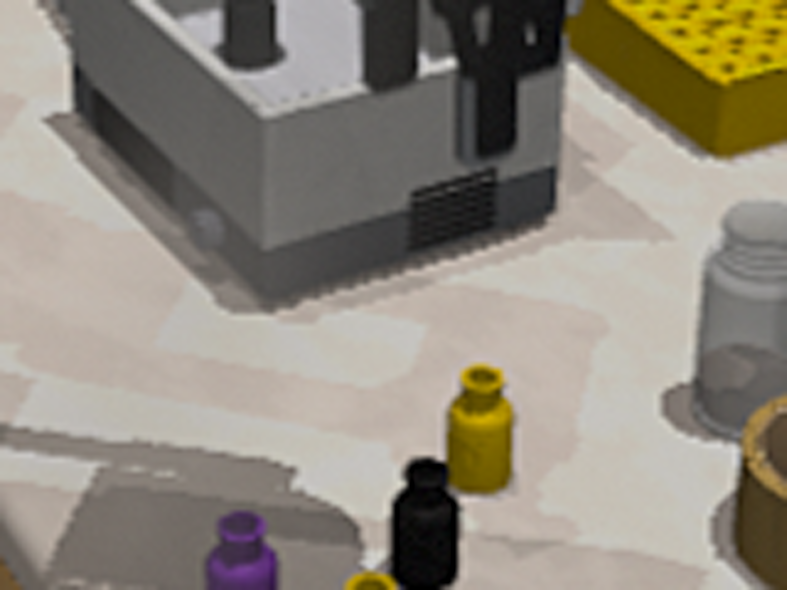

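Request:
drive_tool(
  series=[
    [[5.5,1.8,0.2,0.3,0],[5.5,1.8,0.2,0.2,0],[5.5,1.8,0,0.1,0],[5.5,1.8,0,0,0],[5.5,0.6,0,0,0]],
  ],
)

```text
time_s: 7.35
tool_pos: [433.6, -321.3, 94.6]
ee_rot: [[0.025, 0.036, -0.999], [-0.004, -0.999, -0.036], [-1.0, 0.005, -0.025]]
wrist_force: [-0.4, -0.3, -0.2]
width: 0.645
```

```bash
python3 -c "
from h import *
go([432.5,-326,60])
c=cam('scene');print(proj(c,monitor.state()['tool_pos']))
"; python3 look.py scene 220 190 350 290 v2.png;  python3 look.py top 300 190 420 280 v2t.png
```

```text
t 7.35 pos [ 433.6 -321.3   94.6] w 0.645 F [-0.4 -0.3 -0.2]
[[0.025, 0.036, -0.999], [-0.004, -0.999, -0.036], [-1.0, 0.005, -0.025]] [-0.726  0.356  1.746  0.016  1.018  0.8  ]
tool cm [3.46 0.45 0.22] rows 0.9 yaw turn to hinge 0.0042
[285.60216878 247.53583465]
scale 5.9
scale 6.556
```

View pics/v2.png

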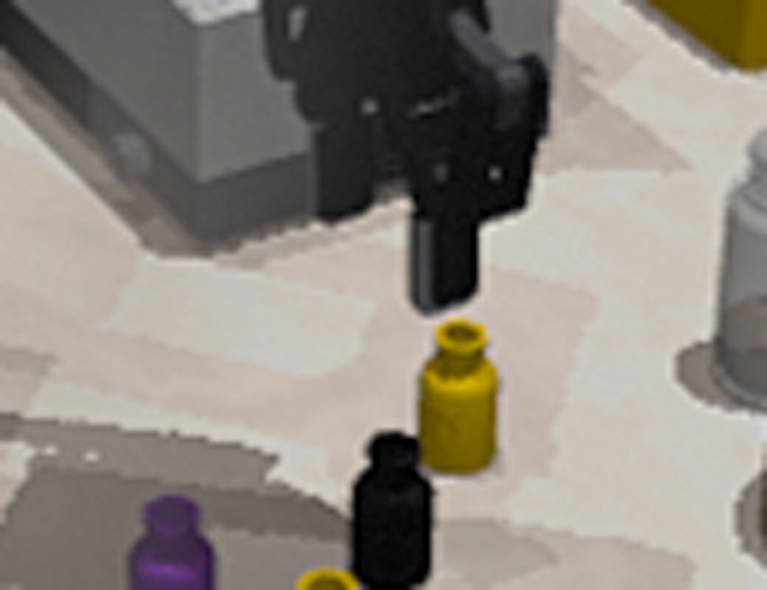

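View pics/v2t.png

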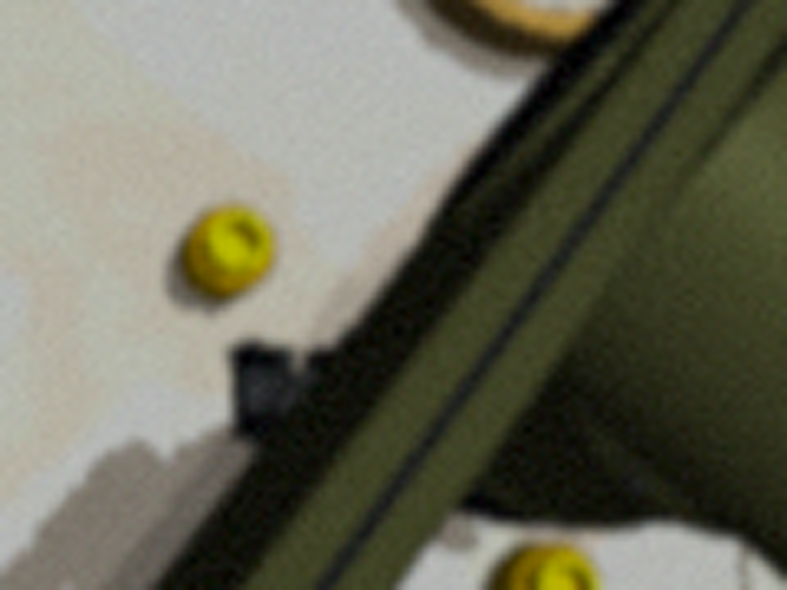

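```bash
python3 -c "
from h import *
c=cam('scene')
print('now R',[ (z,proj(c,[433,-321-y,z]).round(1)) for z in (95,105,115,125) for y in (28,42)], 'obs',220+440/5.9,190+310/5.9)
print('now L',[ (z,proj(c,[433,-321+y,z]).round(1)) for z in (95,105,115,125) for y in (28,42)], 'obs',220+340/5.9,190+218/5.9)
print('d4 R',[ (z,proj(c,[431,-15-y,z]).round(1)) for z in (75,90,100,110) for y in (20,34)], 'obs',170+360/6.556,100+545/6.556)
"
```

```text
now R [(95, array([292.7, 254.8])), (95, array([296.5, 258.7])), (105, array([292.9, 250.5])), (105, array([296.7, 254.4])), (115, array([293.1, 246.2])), (115, array([296.9, 250. ])), (125, array([293.3, 241.8])), (125, array([297.1, 245.6]))] obs 294.5762711864407 242.54237288135593
now L [(95, array([278.5, 240.2])), (95, array([275.1, 236.7])), (105, array([278.5, 236. ])), (105, array([275.1, 232.6])), (115, array([278.6, 231.8])), (115, array([275.2, 228.4])), (125, array([278.7, 227.5])), (125, array([275.3, 224.1]))] obs 277.62711864406776 226.94915254237287
d4 R [(75, array([224.8, 193.3])), (75, array([227.2, 195.9])), (90, array([224.6, 187.8])), (90, array([227. , 190.3])), (100, array([224.4, 184. ])), (100, array([226.9, 186.5])), (110, array([224.3, 180.3])), (110, array([226.8, 182.7]))] obs 224.91153142159854 183.12995729103113
```

The tips really sit about 30 mm above the reported TCP, as they did at the handle. I'll rely on the visual tip height for the grasp and keep checking it.

Request:
drive_tool(
  series=[
    [[5.2,1.6,0.2,0.1,0],[5.2,1.6,0.2,0.1,0],[5.2,1.6,0.1,0,0],[5.2,1.6,0,0,0],[5.2,1,0,0,0]],
  ],
)

```text
time_s: 7.97
tool_pos: [445.1, -334.7, 32.5]
ee_rot: [[0.047, 0.039, -0.998], [-0.023, -0.999, -0.04], [-0.999, 0.025, -0.046]]
wrist_force: [0.2, 0.1, 0.2]
width: 0.609
```

```bash
python3 -c "
from h import *
go([432.5,-326,0])
"; python3 look.py scene 240 220 350 300 v3.png
```

```text
t 7.9667 pos [ 445.1 -334.7   32.5] w 0.609 F [0.2 0.1 0.2]
[[0.047, 0.039, -0.998], [-0.023, -0.999, -0.04], [-0.999, 0.025, -0.046]] [-0.731  0.444  1.802  0.019  0.846  0.789]
tool cm [ 3.16 -1.    1.38] rows 0.9 yaw turn to hinge 0.0066
scale 7.182
```

View pics/v3.png

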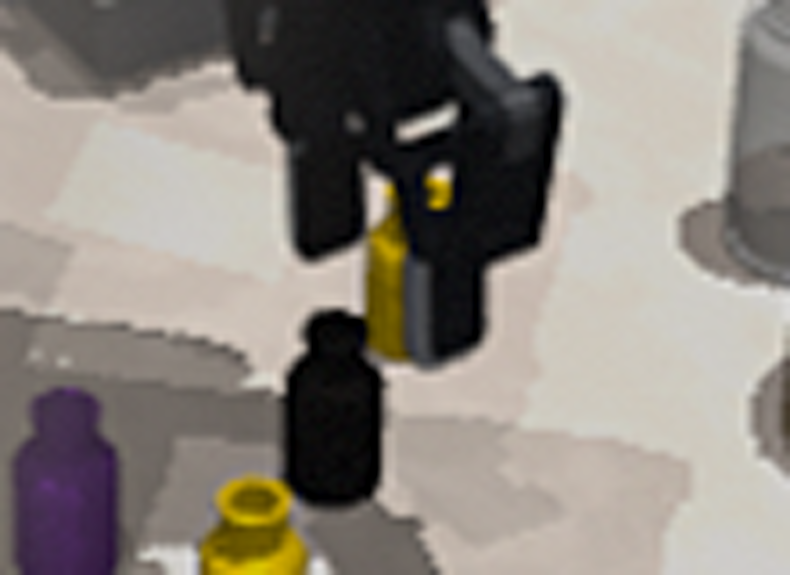

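The tool drifted outward (to x 445, y -335) during the descent. The tips are still above the vial cap, so I'll correct sideways first and then descend slowly.

Request:
drive_tool(
  series=[
    [[5.2,0,-0.4,0.6,0],[5.2,0,-0.4,0.6,0],[5.2,0,0,0,0]],
  ],
)

```text
time_s: 8.27
tool_pos: [432.7, -326.6, 32.2]
ee_rot: [[0.047, 0.039, -0.998], [-0.023, -0.999, -0.04], [-0.999, 0.025, -0.046]]
wrist_force: [-0.1, 0.3, -0.5]
width: 0.61
```

```bash
python3 -c "
from h import *
go([432.5,-326,0])
"; python3 look.py scene 240 220 350 300 v4.png
```

```text
t 8.2667 pos [ 432.7 -326.6   32.2] w 0.61 F [-0.1  0.3 -0.5]
[[0.047, 0.039, -0.998], [-0.023, -0.999, -0.04], [-0.999, 0.025, -0.046]] [-0.735  0.429  1.834  0.02   0.828  0.783]
tool cm [ 3.21 -0.14  0.16] rows 0.8 yaw turn to hinge 0.0073
scale 7.182
```

View pics/v4.png

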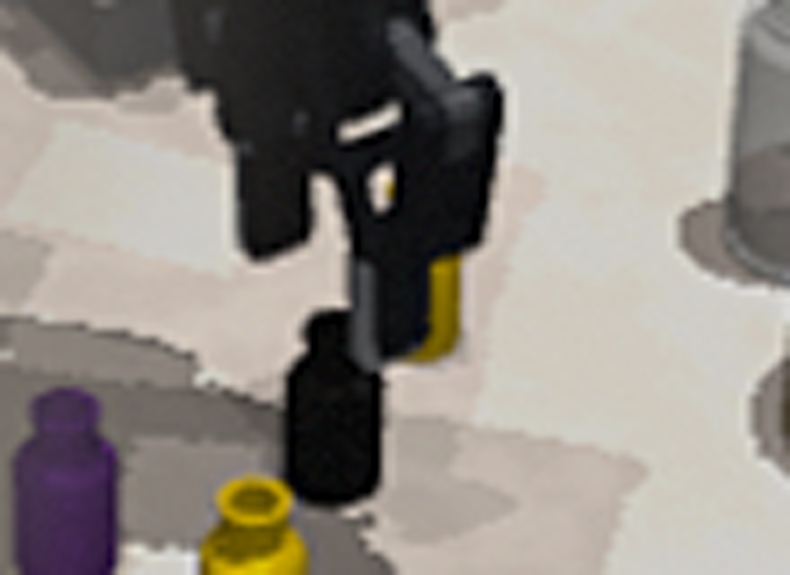

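The tip midpoint lines up with the vial axis (crop u of about 330 against 335), at z of about 57. Descending slowly.

Request:
drive_tool(
  series=[
    [[5.2,0.9,0,0.1,0],[5.2,0.9,0,0.1,0],[5.2,0.9,0,0,0]],
  ],
)

```text
time_s: 8.57
tool_pos: [435.2, -330.3, 7.8]
ee_rot: [[0.055, 0.039, -0.998], [-0.03, -0.999, -0.041], [-0.998, 0.033, -0.054]]
wrist_force: [0.2, 0.2, 0.0]
width: 0.614
```

```bash
python3 -c "
from h import *
go([432.5,-326,-14])
"; python3 look.py scene 240 220 350 300 v5.png
```

```text
t 8.5667 pos [ 435.2 -330.3    7.8] w 0.614 F [0.2 0.2 0. ]
[[0.055, 0.039, -0.998], [-0.03, -0.999, -0.041], [-0.998, 0.033, -0.054]] [-0.737  0.465  1.857  0.021  0.758  0.779]
tool cm [ 2.15 -0.51  0.37] rows 0.6 yaw turn to hinge 0.0068
scale 7.182
```

View pics/v5.png

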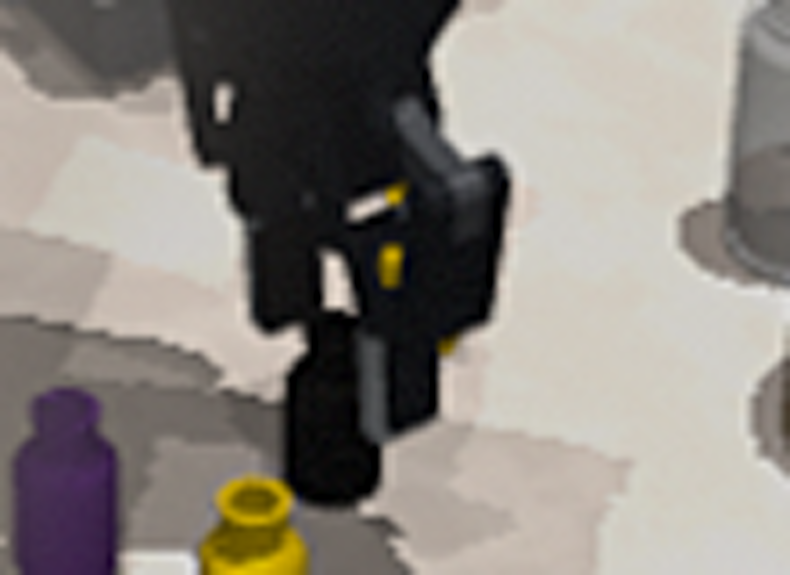

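Request:
drive_tool(
  series=[
    [[5,0.6,-0.3,0.3,0],[5,0.7,-0.2,0.2,0],[5,0.7,-0.1,0.1,0],[5,0,0,0,0]],
  ],
)

```text
time_s: 8.95
tool_pos: [427.7, -323.1, -18.6]
ee_rot: [[0.05, 0.039, -0.998], [-0.026, -0.999, -0.04], [-0.998, 0.028, -0.049]]
wrist_force: [-0.5, -0.6, -0.4]
width: 0.583
```

```bash
python3 -c "
from h import *
go([432.5,-326,-14])
"; python3 look.py scene 240 220 350 300 v6.png
```

```text
t 8.95 pos [ 427.7 -323.1  -18.6] w 0.583 F [-0.5 -0.6 -0.4]
[[0.05, 0.039, -0.998], [-0.026, -0.999, -0.04], [-0.998, 0.028, -0.049]] [-0.737  0.5    1.897  0.023  0.691  0.778]
tool cm [-0.43  0.33 -0.49] rows 0.2 yaw turn to hinge 0.0067
scale 7.182
```

View pics/v6.png

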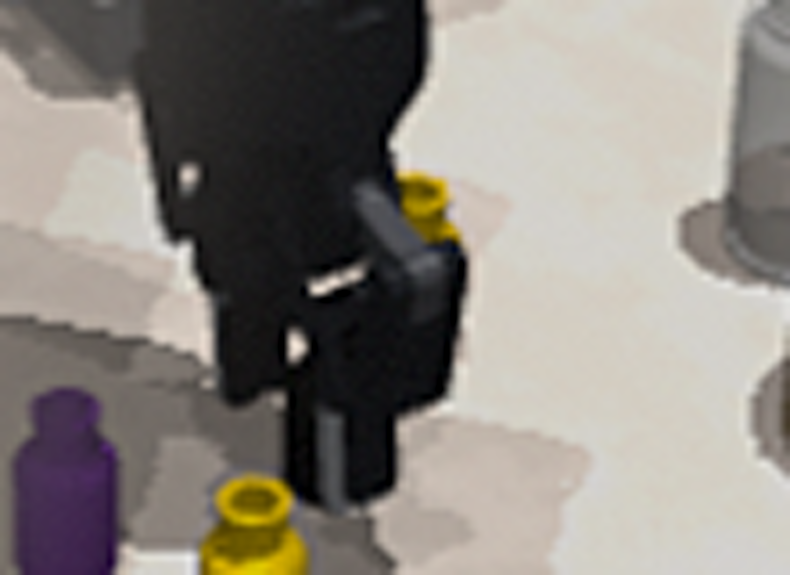

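The reported z of -18.6 with no contact confirms the height bias. The tips are about 10 mm above the worktop. Nudging, then gripping.

Request:
drive_tool(
  series=[
    [[5,-0.4,0.3,-0.5,0],[5,0,0,0,0],[5,0,0,0,0]],
  ],
)

```text
time_s: 9.25
tool_pos: [433.5, -326.4, -13.7]
ee_rot: [[0.05, 0.039, -0.998], [-0.026, -0.999, -0.04], [-0.998, 0.028, -0.049]]
wrist_force: [1.0, 0.8, 0.1]
width: 0.585
```

```bash
python3 -c "
from h import *
go([432.5,-326,-14])
"; python3 look.py scene 240 220 350 300 v7.png
```

```text
t 9.25 pos [ 433.5 -326.4  -13.7] w 0.585 F [1.  0.8 0.1]
[[0.05, 0.039, -0.998], [-0.026, -0.999, -0.04], [-0.998, 0.028, -0.049]] [-0.734  0.498  1.878  0.022  0.711  0.781]
tool cm [ 0.03 -0.04  0.1 ] rows 0.0 yaw turn to hinge 0.0067
scale 7.182
```

View pics/v7.png

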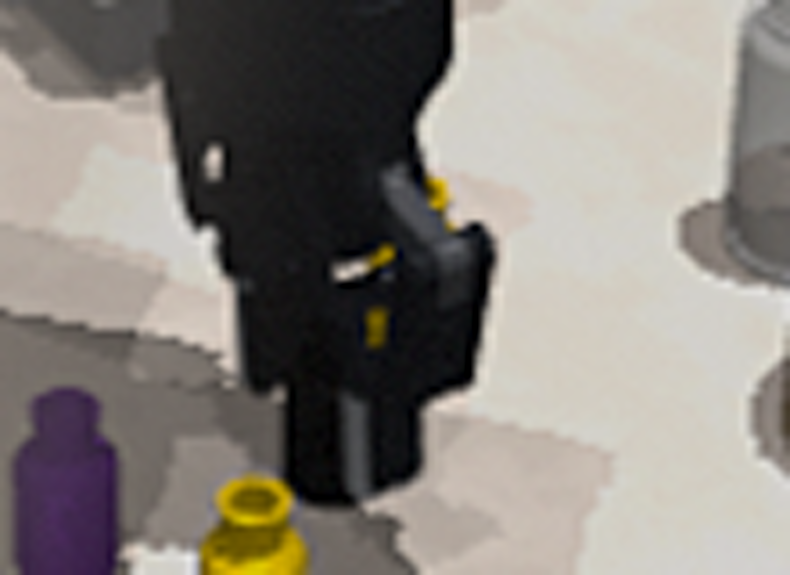

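Request:
drive_tool(
  series=[
    [[4.5,-0.4,0,0,0],[4,0,0,0,0],[3.4,0,0,0,0],[2.4,0,0,0,0],[2.4,0,0,0,0]],
  ],
  force=25,
)

```text
time_s: 9.72
tool_pos: [435.0, -327.7, -7.3]
ee_rot: [[0.054, 0.039, -0.998], [-0.029, -0.999, -0.04], [-0.998, 0.031, -0.053]]
wrist_force: [0.1, -0.1, -0.6]
width: 0.317
```

```bash
python3 -c "
from h import *
go([432.5,-326,-14])
c=cam('scene');print([(z,proj(c,[422,-350,z]).round(1)) for z in(0,10,20)])
"; python3 look.py scene 240 220 350 300 v8.png
```

```text
t 9.7167 pos [ 435.  -327.7   -7.3] w 0.317 F [ 0.1 -0.1 -0.6]
[[0.054, 0.039, -0.998], [-0.029, -0.999, -0.04], [-0.998, 0.031, -0.053]] [-0.734  0.488  1.873  0.022  0.721  0.781]
tool cm [ 0.65 -0.2   0.28] rows 0.2 yaw turn to hinge 0.0066
[(0, array([286.7, 295.5])), (10, array([286.8, 291.5])), (20, array([286.9, 287.6]))]
scale 7.182
```

View pics/v8.png

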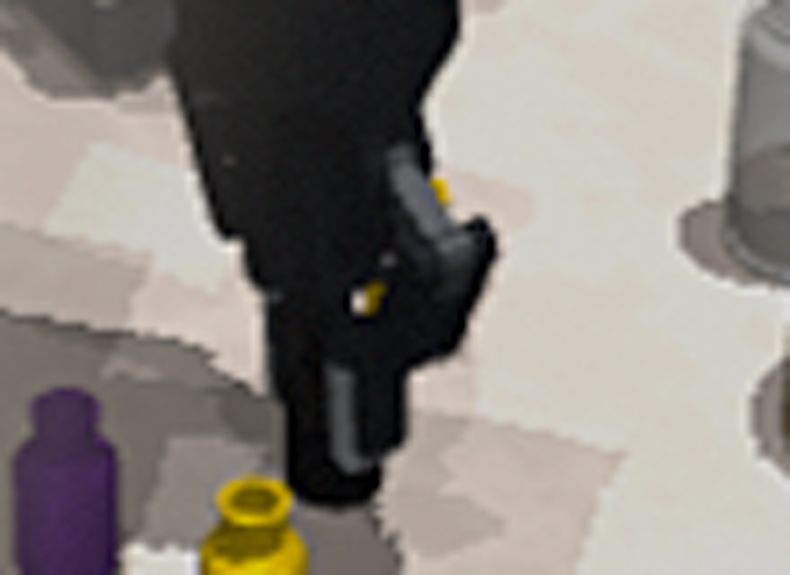

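The tip corner (355,470) is about 22 mm above the worktop, a bit high on the body. I'll open, lower 8 mm and grip again.

Request:
drive_tool(
  series=[
    [[4,0,0,0,0],[4,0.4,-0.1,0.2,0],[4,0.4,0,0.1,0],[2.4,0,0,0,0],[2.4,0,0,0,0]],
  ],
)

```text
time_s: 10.23
tool_pos: [432.0, -326.8, -16.5]
ee_rot: [[0.054, 0.038, -0.998], [-0.029, -0.999, -0.04], [-0.998, 0.031, -0.053]]
wrist_force: [0.1, 0.5, 9.9]
width: 0.325
```

Request:
drive_tool(
  series=[
    [[2.4,0,0,0,0],[2.4,0,0,0,0]],
  ],
)

```text
time_s: 10.4
tool_pos: [432.0, -326.8, -16.3]
ee_rot: [[0.054, 0.038, -0.998], [-0.029, -0.999, -0.04], [-0.998, 0.031, -0.053]]
wrist_force: [-0.3, 0.4, 1.3]
width: 0.324
```

```bash
python3 look.py scene 240 220 350 300 v9.png
```

```text
scale 7.182
```

View pics/v9.png

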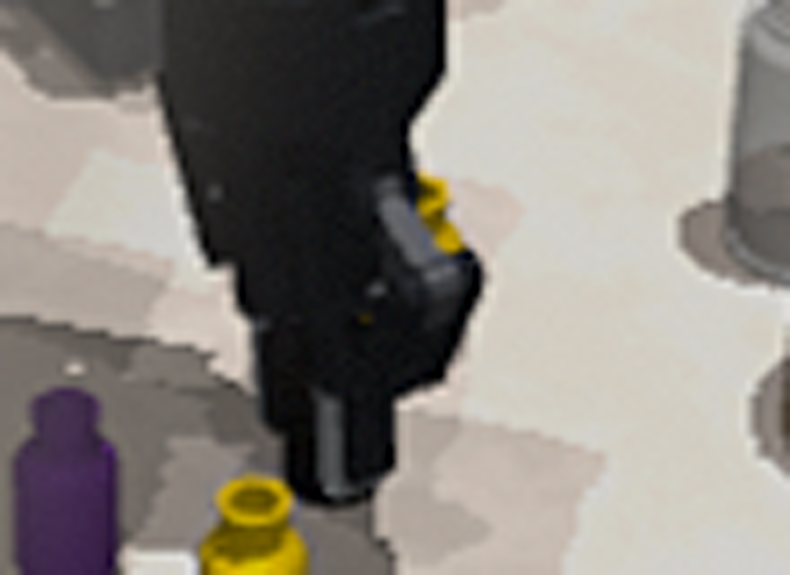

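The tip corner is now at (340,497), about 14 mm above the vial's base, and the width is a stable 27.7 mm. Lifting.

Request:
drive_tool(
  series=[
    [[2.4,-0.8,0,0,0],[2.4,-1.5,0,0,0],[2.4,-2.2,0,0,0],[2.4,-2.5,0,0,0],[2.4,-2.5,0,0,0]],
  ],
)

```text
time_s: 10.87
tool_pos: [422.2, -320.2, 76.4]
ee_rot: [[0.042, 0.039, -0.998], [-0.018, -0.999, -0.039], [-0.999, 0.02, -0.041]]
wrist_force: [-0.1, 0.5, -0.9]
width: 0.321
```

Request:
drive_tool(
  series=[
    [[2.4,-2.5,0,0,0],[2.4,-2.5,0,0,0],[2.4,-2,0,0,0],[2.4,-0.8,0,0,0]],
  ],
)

```text
time_s: 11.2
tool_pos: [418.7, -318.7, 162.4]
ee_rot: [[0.045, 0.039, -0.998], [-0.021, -0.999, -0.04], [-0.999, 0.023, -0.044]]
wrist_force: [0.3, -1.2, -0.2]
width: 0.324
```

```bash
python3 -c "
from h import *
go([534,-58,150])
"; python3 look.py scene 200 130 360 250 w1.png
```

```text
t 11.2 pos [ 418.7 -318.7  162.4] w 0.324 F [ 0.3 -1.2 -0.2]
[[0.045, 0.039, -0.998], [-0.021, -0.999, -0.04], [-0.999, 0.023, -0.044]] [-0.742  0.251  1.706  0.016  1.138  0.783]
tool cm [  1.2  -25.63 -12.49] rows 7.1 yaw turn to hinge 0.0066
scale 4.917
```

View pics/w1.png

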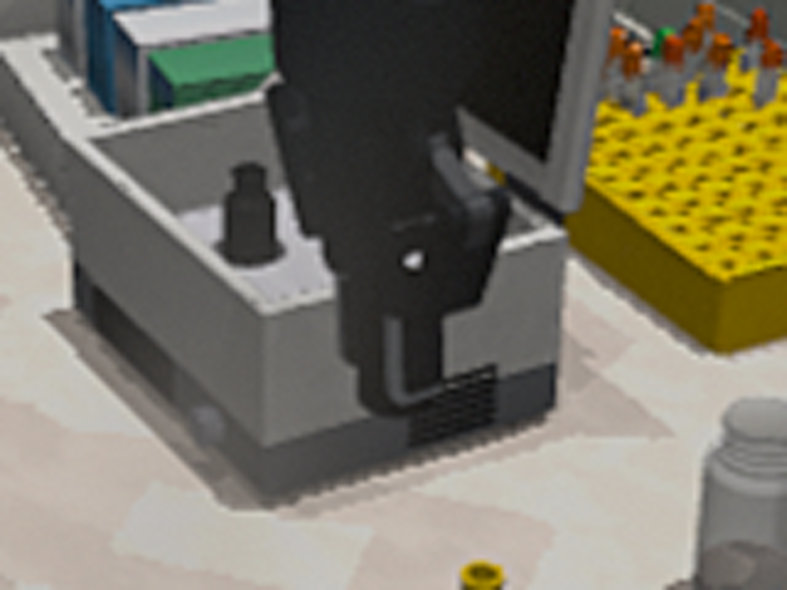

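The vial is held. Carrying it above the cell.

Request:
drive_tool(
  series=[
    [[2.4,0,-2,-1,0.006],[2.4,0,-3,-1.5,0],[2.4,0,-3,-1.5,0],[2.4,0,-3,-1.5,0],[2.4,0,-3,-1.5,0]],
  ],
)

```text
time_s: 11.67
tool_pos: [483.7, -179.1, 160.4]
ee_rot: [[0.044, 0.021, -0.999], [-0.027, -0.999, -0.022], [-0.999, 0.028, -0.044]]
wrist_force: [-0.1, -0.2, -0.9]
width: 0.32
```

Request:
drive_tool(
  series=[
    [[2.4,0,-3,-1.4,0],[2.4,0,-3,-1.4,0],[2.4,0,-2,-1,0],[2.4,0,-1,-0.4,0]],
  ],
)

```text
time_s: 12.0
tool_pos: [523.1, -79.0, 154.2]
ee_rot: [[0.037, 0.023, -0.999], [-0.023, -0.999, -0.024], [-0.999, 0.024, -0.036]]
wrist_force: [-0.3, -0.8, -0.3]
width: 0.322
```

```bash
python3 -c "
from h import *
go([534,-58,100])
"
```

```text
t 12.0 pos [523.1 -79.  154.2] w 0.322 F [-0.3 -0.8 -0.3]
[[0.037, 0.023, -0.999], [-0.023, -0.999, -0.024], [-0.999, 0.024, -0.036]] [-0.219  0.267  1.705 -0.016  1.128  1.335]
tool cm [ 5.41 -2.2  -0.94] rows 1.5 yaw turn to hinge -0.0089
```

Request:
drive_tool(
  series=[
    [[2.4,0,-1.2,-0.5,-0.009],[2.4,0,-0.8,-0.4,0],[2.4,0,-0.1,0,0],[2.4,0,0,0,0]],
  ],
)

```text
time_s: 12.33
tool_pos: [529.4, -52.4, 148.7]
ee_rot: [[0.028, 0.038, -0.999], [-0.021, -0.999, -0.039], [-0.999, 0.022, -0.027]]
wrist_force: [-0.5, -0.1, -1.0]
width: 0.323
```

```bash
python3 -c "
from h import *
go([534,-58,100])
c=cam('scene');print('cell rim',proj(c,[534.2,-58,53]),'floor',proj(c,[534.2,-58,45]));
for z in (0,53):print(proj(c,[535,-58,monitor.state()['tool_pos'][2]+16.3+z]))
";python3 look.py scene 200 100 340 205 w2.png; python3 look.py top 190 160 290 235 w2t.png
```

```text
t 12.3333 pos [529.4 -52.4 148.7] w 0.323 F [-0.5 -0.1 -1. ]
[[0.028, 0.038, -0.999], [-0.021, -0.999, -0.039], [-0.999, 0.022, -0.027]] [-0.166  0.282  1.699 -0.017  1.13   1.373]
tool cm [ 4.89  0.47 -0.3 ] rows 1.2 yaw turn to hinge 0.0062
cell rim [267.45093   195.8462108] floor [267.42397533 198.67688412]
[268.14735115 154.1820007 ]
[268.35458068 133.12574431]
scale 5.619
scale 7.867
```

View pics/w2.png

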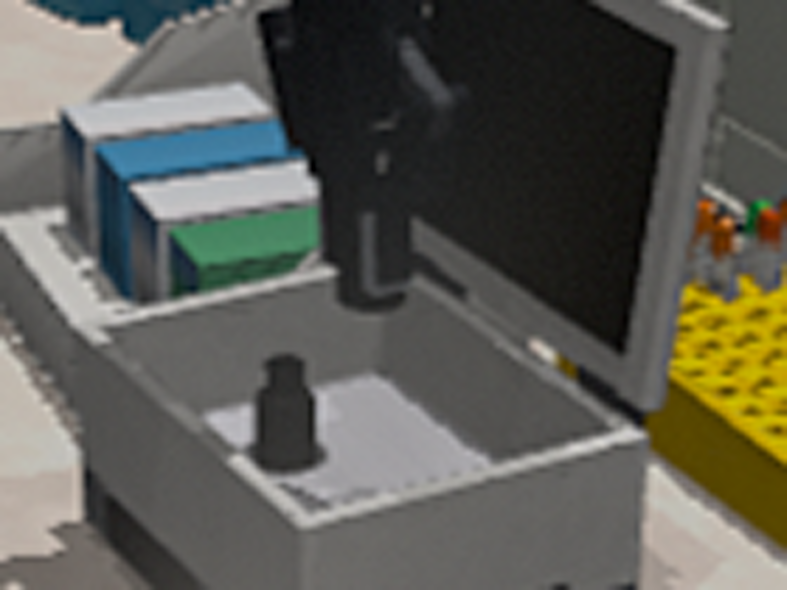

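View pics/w2t.png

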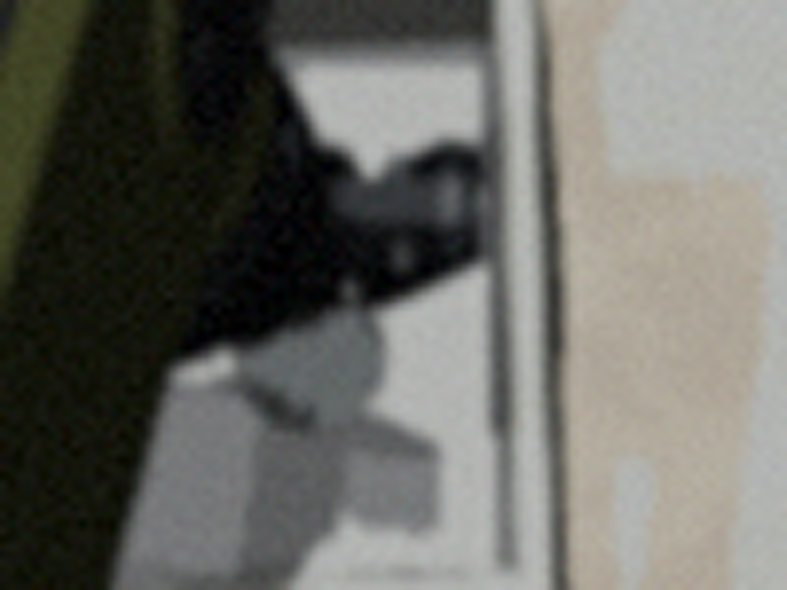

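Request:
drive_tool(
  series=[
    [[2.4,1.3,0.3,-0.1,0],[2.4,1.5,0.2,-0.1,0],[2.4,1.5,0.1,0,0],[2.4,0.7,0,0,0],[2.4,0,0,0,0]],
  ],
)

```text
time_s: 12.9
tool_pos: [534.3, -65.6, 99.9]
ee_rot: [[0.034, 0.03, -0.999], [-0.023, -0.999, -0.031], [-0.999, 0.024, -0.033]]
wrist_force: [0.8, 0.6, -0.5]
width: 0.324
```

```bash
python3 -c "
from h import *
go([532.7,-58.8,60])
c=cam('scene');z=monitor.state()['tool_pos'][2]+16.3
for d in (0,53):print(proj(c,[534.2,-58,z+d]))
";python3 look.py scene 200 100 340 205 w3.png; python3 look.py top 190 160 290 235 w3t.png
```

```text
t 12.9 pos [534.3 -65.6  99.9] w 0.324 F [ 0.8  0.6 -0.5]
[[0.034, 0.03, -0.999], [-0.023, -0.999, -0.031], [-0.999, 0.024, -0.033]] [-0.188  0.341  1.755 -0.02   1.008  1.362]
tool cm [ 3.97 -0.79  0.27] rows 1.0 yaw turn to hinge -0.0017
[267.67205477 172.62455404]
[267.86474024 152.38948074]
scale 5.619
scale 7.867
```

View pics/w3.png

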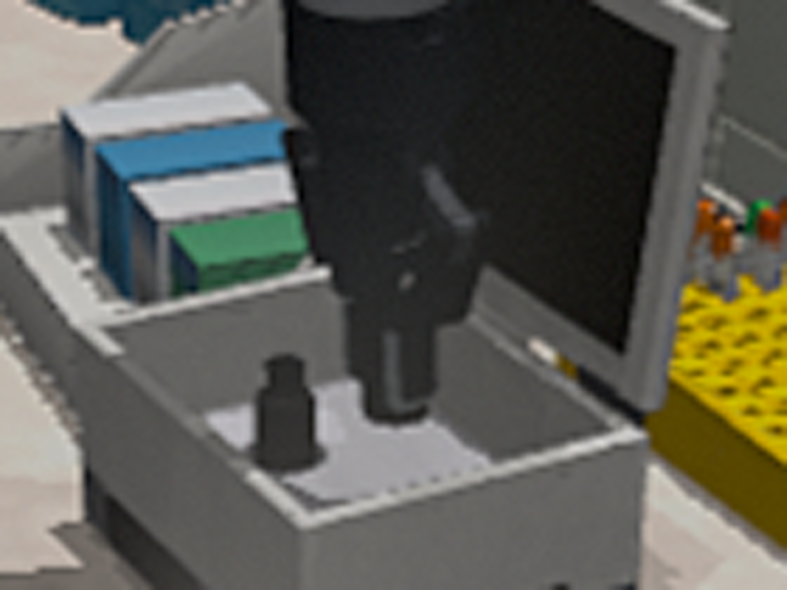

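View pics/w3t.png

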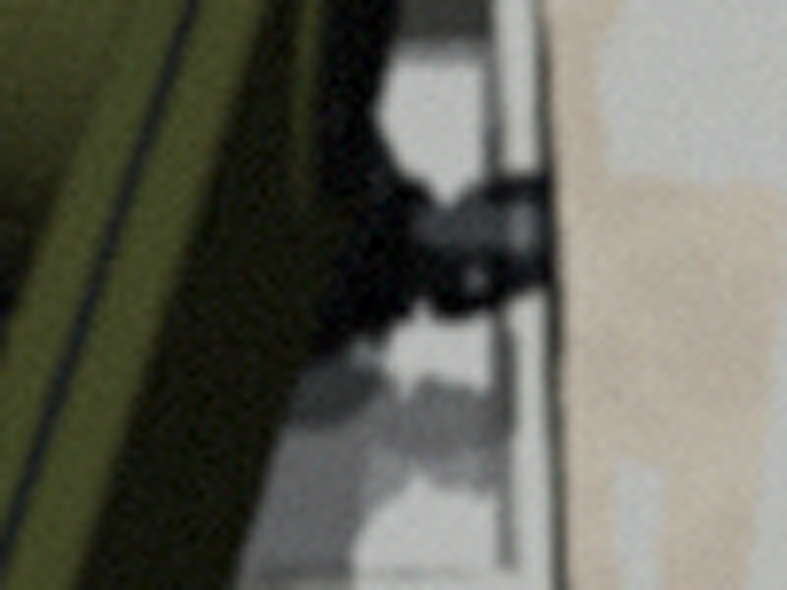

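Request:
drive_tool(
  series=[
    [[2.4,0.6,-0.5,0.1,0],[2.4,0.8,-0.2,0.1,0],[2.4,0.6,0,0,0],[2.4,0,0,0,0],[2.4,0,0,0,0]],
  ],
)

```text
time_s: 13.47
tool_pos: [536.0, -58.2, 82.2]
ee_rot: [[0.043, 0.031, -0.999], [-0.024, -0.999, -0.032], [-0.999, 0.026, -0.042]]
wrist_force: [0.7, -0.1, -0.3]
width: 0.322
```

```bash
python3 -c "
from h import *
go([532.7,-58.8,40])
c=cam('scene');z=monitor.state()['tool_pos'][2]+16.3
for d in (0,53):print((proj(c,[534.2,-58,z+d])-[200,100])*5.619)
";python3 look.py scene 200 100 340 205 w4.png; python3 look.py top 190 160 290 235 w4t.png
```

```text
t 13.4667 pos [536.  -58.2  82.2] w 0.322 F [ 0.7 -0.1 -0.3]
[[0.043, 0.031, -0.999], [-0.024, -0.999, -0.032], [-0.999, 0.026, -0.042]] [-0.174  0.36   1.781 -0.02   0.954  1.377]
tool cm [ 4.2  -0.06  0.51] rows 1.1 yaw turn to hinge -0.001
[379.88636405 446.18893234]
[380.95298436 334.17664578]
scale 5.619
scale 7.867
```

View pics/w4.png

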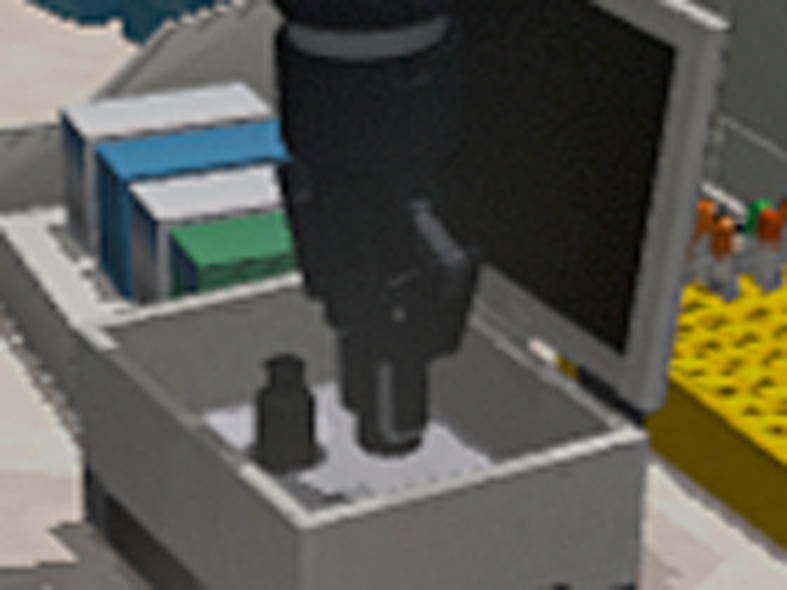

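View pics/w4t.png

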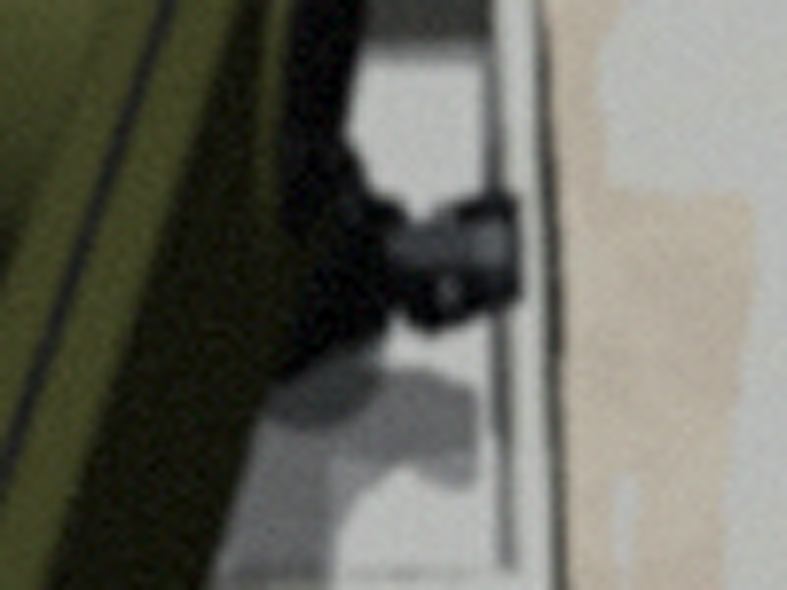

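The vial's bottom centre is at crop (388,442) against a predicted (380,446) for the cell axis, so it is about 3 mm too far in +x. The TCP reading agrees. Correcting and descending.

Request:
drive_tool(
  series=[
    [[2.4,0.4,-0.1,0.3,0],[2.4,0.7,-0.1,0.2,0],[2.4,0.7,0,0.1,0],[2.4,0.3,0,0.1,0],[2.4,0,0,0,0]],
  ],
)

```text
time_s: 14.03
tool_pos: [530.0, -57.2, 59.8]
ee_rot: [[0.045, 0.031, -0.999], [-0.025, -0.999, -0.032], [-0.999, 0.026, -0.044]]
wrist_force: [-0.3, 0.3, -0.3]
width: 0.319
```

```bash
python3 -c "
from h import *
go([532.7,-58.8,33])
c=cam('scene');z=monitor.state()['tool_pos'][2]+16.3
for d in (0,53):print((proj(c,[534.2,-58,z+d])-[200,100])*5.619)
";python3 look.py scene 200 100 340 205 w5.png; python3 look.py top 190 160 290 235 w5t.png
```

```text
t 14.0333 pos [530.  -57.2  59.8] w 0.319 F [-0.3  0.3 -0.3]
[[0.045, 0.031, -0.999], [-0.025, -0.999, -0.032], [-0.999, 0.026, -0.044]] [-0.174  0.382  1.821 -0.022  0.891  1.379]
tool cm [ 2.69  0.1  -0.15] rows 0.7 yaw turn to hinge -0.0013
[379.45165848 491.84000731]
[380.49918026 381.83337426]
scale 5.619
scale 7.867
```

View pics/w5.png

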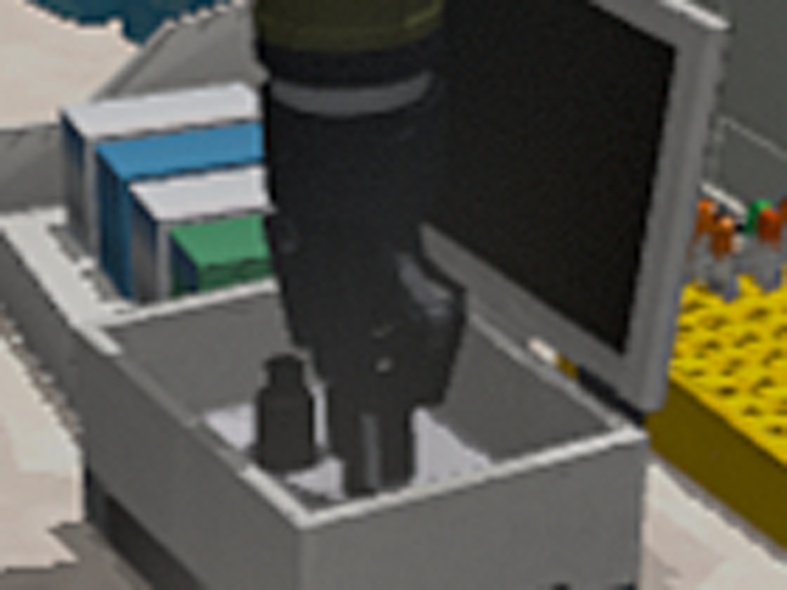

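View pics/w5t.png

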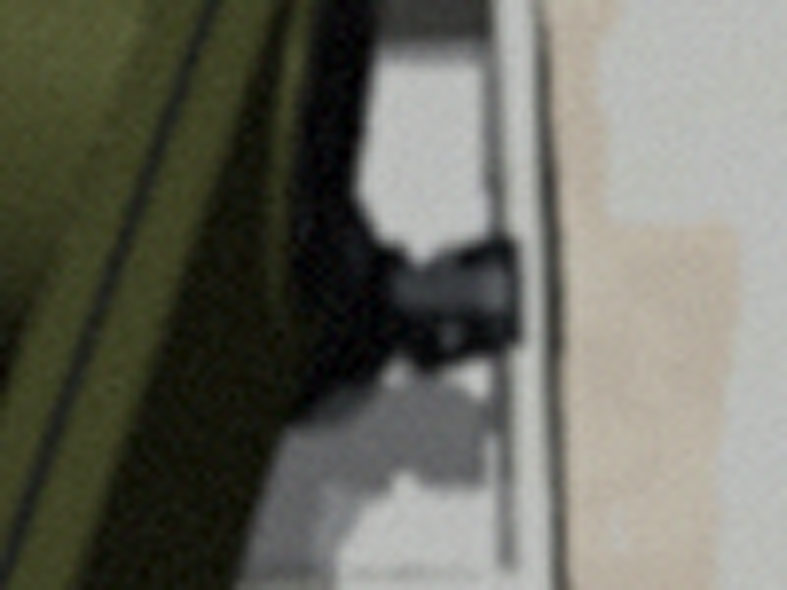

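Request:
drive_tool(
  series=[
    [[2.4,0.5,0.1,-0.15,0],[2.4,0.6,0.05,-0.1,0],[2.4,0.4,0,0,0],[2.4,0,0,0,0],[2.4,0,0,0,0]],
  ],
)

```text
time_s: 14.6
tool_pos: [536.1, -59.8, 45.0]
ee_rot: [[0.049, 0.03, -0.998], [-0.026, -0.999, -0.032], [-0.998, 0.027, -0.048]]
wrist_force: [0.5, 0.2, -0.2]
width: 0.322
```

```bash
python3 -c "
from h import *
go([532.7,-58.8,29])"
```

```text
t 14.6 pos [536.1 -59.8  45. ] w 0.322 F [ 0.5  0.2 -0.2]
[[0.049, 0.03, -0.998], [-0.026, -0.999, -0.032], [-0.998, 0.027, -0.048]] [-0.177  0.408  1.827 -0.022  0.854  1.377]
tool cm [ 1.58 -0.15  0.42] rows 0.4 yaw turn to hinge -0.0016
```

Request:
drive_tool(
  series=[
    [[2.4,0,-0.1,0.35,0],[2.4,0,0,0,0],[2.4,0,0,0,0]],
  ],
)

```text
time_s: 14.85
tool_pos: [532.1, -58.8, 44.5]
ee_rot: [[0.048, 0.03, -0.998], [-0.026, -0.999, -0.032], [-0.999, 0.027, -0.047]]
wrist_force: [-0.8, -0.4, -0.7]
width: 0.328
```

```bash
python3 -c "
from h import *
go([532.7,-58.8,29])
c=cam('scene');z=monitor.state()['tool_pos'][2]+16.3
for d in (0,53):print((proj(c,[534.2,-58,z+d])-[200,100])*5.619)
";python3 look.py scene 200 100 340 205 w6.png; python3 look.py top 190 160 290 235 w6t.png
```

```text
t 14.85 pos [532.1 -58.8  44.5] w 0.328 F [-0.8 -0.4 -0.7]
[[0.048, 0.03, -0.998], [-0.026, -0.999, -0.032], [-0.999, 0.027, -0.047]] [-0.176  0.404  1.835 -0.022  0.85   1.378]
tool cm [ 1.55 -0.04  0.01] rows 0.4 yaw turn to hinge -0.0016
[379.15571172 522.91917671]
[380.19033208 414.26740076]
scale 5.619
scale 7.867
```

View pics/w6.png

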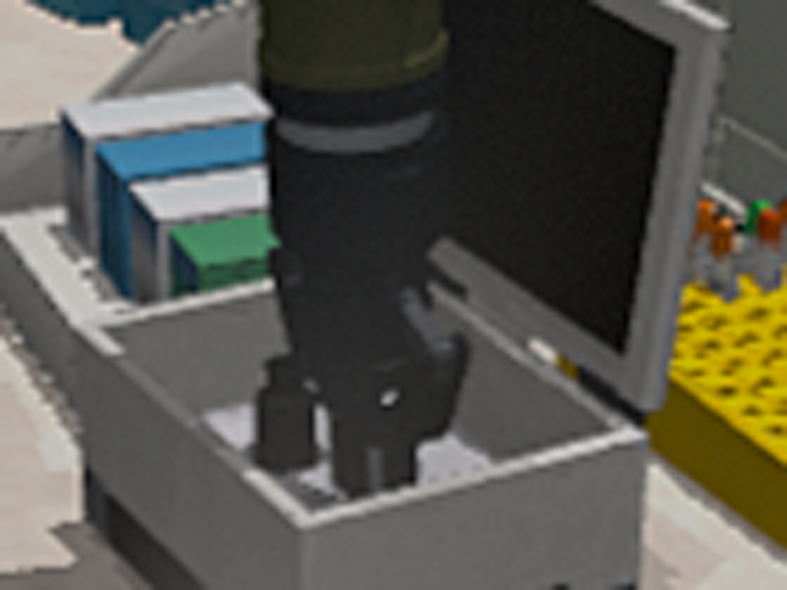

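View pics/w6t.png

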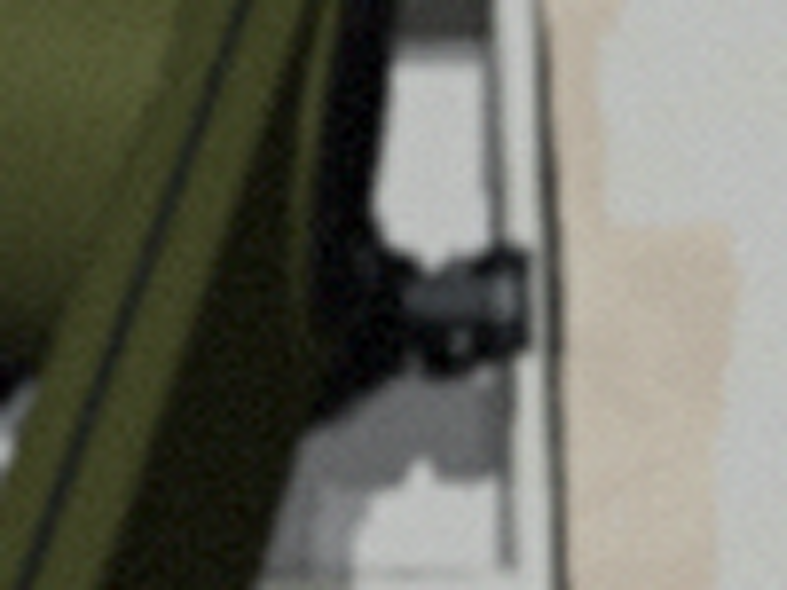

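Request:
drive_tool(
  series=[
    [[2.4,0.4,0,0.1,0],[2.4,0.4,0,0.1,0],[2.4,0,0,0,0],[2.4,0,0,0,0]],
  ],
)

```text
time_s: 15.33
tool_pos: [530.9, -59.1, 36.1]
ee_rot: [[0.049, 0.03, -0.998], [-0.026, -0.999, -0.032], [-0.998, 0.027, -0.049]]
wrist_force: [-0.2, 0.4, -1.0]
width: 0.323
```

```bash
python3 -c "
from h import *
go([532.7,-58.8,29])"
```

```text
t 15.3333 pos [530.9 -59.1  36.1] w 0.323 F [-0.2  0.4 -1. ]
[[0.049, 0.03, -0.998], [-0.026, -0.999, -0.032], [-0.998, 0.027, -0.049]] [-0.177  0.415  1.848 -0.023  0.826  1.377]
tool cm [ 0.72 -0.05 -0.15] rows 0.2 yaw turn to hinge -0.0016
```

Request:
drive_tool(
  series=[
    [[2.4,0.3,0,-0.1,0],[2.4,0.2,0,0,0],[2.4,0,0,0,0],[2.4,0,0,0,0]],
  ],
)

```text
time_s: 15.67
tool_pos: [532.1, -59.2, 30.3]
ee_rot: [[0.049, 0.03, -0.998], [-0.026, -0.999, -0.032], [-0.998, 0.027, -0.048]]
wrist_force: [0.4, -0.2, 0.7]
width: 0.323
```

```bash
python3 -c "
from h import *
go([532.7,-58.8,29])"; python3 look.py scene 200 100 340 205 w7.png
```

```text
t 15.6667 pos [532.1 -59.2  30.3] w 0.323 F [ 0.4 -0.2  0.7]
[[0.049, 0.03, -0.998], [-0.026, -0.999, -0.032], [-0.998, 0.027, -0.048]] [-0.177  0.425  1.85  -0.023  0.814  1.378]
tool cm [ 0.13 -0.04 -0.05] rows 0.0 yaw turn to hinge -0.0016
scale 5.619
```

View pics/w7.png

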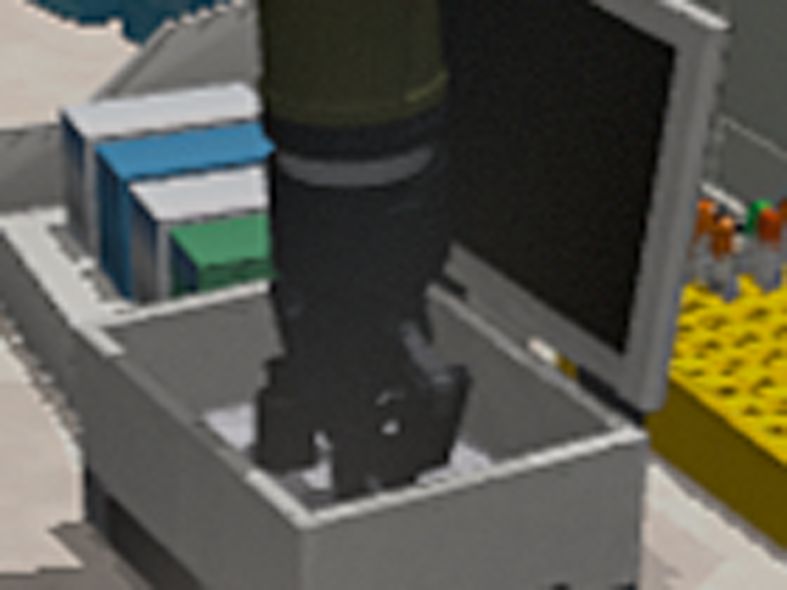

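There was no contact on passing the plate rim, so the vial is in the cell. Feeling for the floor.

Request:
drive_tool(
  series=[
    [[2.4,0.15,0,0,0],[2.4,0,0,0,0],[2.4,0,0,0,0]],
  ],
)

```text
time_s: 15.97
tool_pos: [532.5, -59.3, 28.8]
ee_rot: [[0.049, 0.03, -0.998], [-0.026, -0.999, -0.032], [-0.998, 0.027, -0.049]]
wrist_force: [0.4, -0.0, -0.2]
width: 0.324
```

Request:
drive_tool(
  series=[
    [[2.4,0.15,0,0,0],[2.4,0,0,0,0],[2.4,0,0,0,0]],
  ],
)

```text
time_s: 16.22
tool_pos: [533.0, -59.4, 29.3]
ee_rot: [[0.051, 0.03, -0.998], [-0.026, -0.999, -0.032], [-0.998, 0.028, -0.05]]
wrist_force: [-0.1, -0.4, -0.9]
width: 0.324
```

Request:
drive_tool(
  series=[
    [[2.4,0.25,0,0,0],[2.4,0,0,0,0],[2.4,0,0,0,0]],
  ],
)

```text
time_s: 16.47
tool_pos: [534.2, -59.8, 29.1]
ee_rot: [[0.054, 0.03, -0.998], [-0.027, -0.999, -0.032], [-0.998, 0.029, -0.053]]
wrist_force: [-0.5, -0.6, 0.3]
width: 0.323
```

```bash
python3 -c "
from h import *
go([532.7,-58.8,29])"
```

```text
t 16.4667 pos [534.2 -59.8  29.1] w 0.323 F [-0.5 -0.6  0.3]
[[0.054, 0.03, -0.998], [-0.027, -0.999, -0.032], [-0.998, 0.029, -0.053]] [-0.177  0.427  1.852 -0.023  0.805  1.378]
tool cm [-0.   -0.1   0.15] rows 0.0 yaw turn to hinge -0.0017
```

Request:
drive_tool(
  series=[
    [[2.4,0.4,-0.05,0.15,0]],
  ],
)

```text
time_s: 16.55
tool_pos: [535.1, -60.1, 27.4]
ee_rot: [[0.059, 0.03, -0.998], [-0.028, -0.999, -0.032], [-0.998, 0.03, -0.058]]
wrist_force: [-8.3, 0.8, 42.8]
width: 0.321
```

Request:
drive_tool(
  series=[
    [[2.4,0,0,0,0]],
  ],
)

```text
time_s: 16.63
tool_pos: [535.9, -60.2, 28.3]
ee_rot: [[0.061, 0.03, -0.998], [-0.029, -0.999, -0.032], [-0.998, 0.031, -0.06]]
wrist_force: [-0.3, -0.7, -0.2]
width: 0.324
```

A 43 N spike and then a stop confirm the vial is on the floor, and the tool tilt (0.067) matches the tilt at pickup (0.061). Releasing.

Request:
drive_tool(
  series=[
    [[3.2,0,0,0,0],[3.6,0,0,0,0],[4.2,0,0,0,0],[4.2,0,0,0,0],[4.2,0,0,0,0]],
  ],
)

```text
time_s: 17.05
tool_pos: [536.0, -59.6, 27.3]
ee_rot: [[0.061, 0.03, -0.998], [-0.028, -0.999, -0.032], [-0.998, 0.03, -0.06]]
wrist_force: [0.0, 2.4, -0.0]
width: 0.493
```

```bash
python3 -c "
from h import *
go([532.7,-58.8,120])"; python3 look.py scene 200 100 340 205 w8.png
```

```text
t 17.05 pos [536.  -59.6  27.3] w 0.493 F [ 0.   2.4 -0. ]
[[0.061, 0.03, -0.998], [-0.028, -0.999, -0.032], [-0.998, 0.03, -0.06]] [-0.177  0.429  1.856 -0.023  0.792  1.379]
tool cm [-9.27  0.18 -0.23] rows 2.3 yaw turn to hinge -0.002
scale 5.619
```

View pics/w8.png

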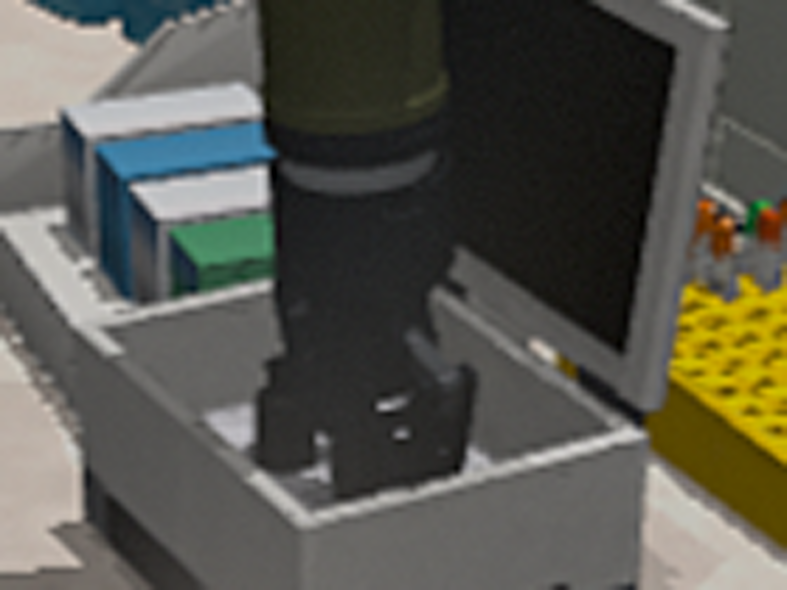

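Request:
drive_tool(
  series=[
    [[4.2,-0.7,-0.05,0,0],[4.2,-1,0,0,0],[4.2,-1.2,0,0,0],[4.2,-1.5,0,0,0],[4.2,-1.5,0,0,0]],
  ],
)

```text
time_s: 17.52
tool_pos: [528.2, -57.2, 86.0]
ee_rot: [[0.05, 0.031, -0.998], [-0.027, -0.999, -0.032], [-0.998, 0.028, -0.049]]
wrist_force: [0.6, -0.5, -0.6]
width: 0.496
```

```bash
python3 -c "
from h import *
go([532.7,-58.8,120])"; python3 look.py scene 200 100 340 205 w9.png; python3 look.py top 190 160 290 235 w9t.png
```

```text
t 17.5167 pos [528.2 -57.2  86. ] w 0.496 F [ 0.6 -0.5 -0.6]
[[0.05, 0.031, -0.998], [-0.027, -0.999, -0.032], [-0.998, 0.028, -0.049]] [-0.174  0.343  1.8   -0.022  0.945  1.378]
tool cm [-3.37  0.27 -0.61] rows 0.9 yaw turn to hinge -0.0014
scale 5.619
scale 7.867
```

View pics/w9.png

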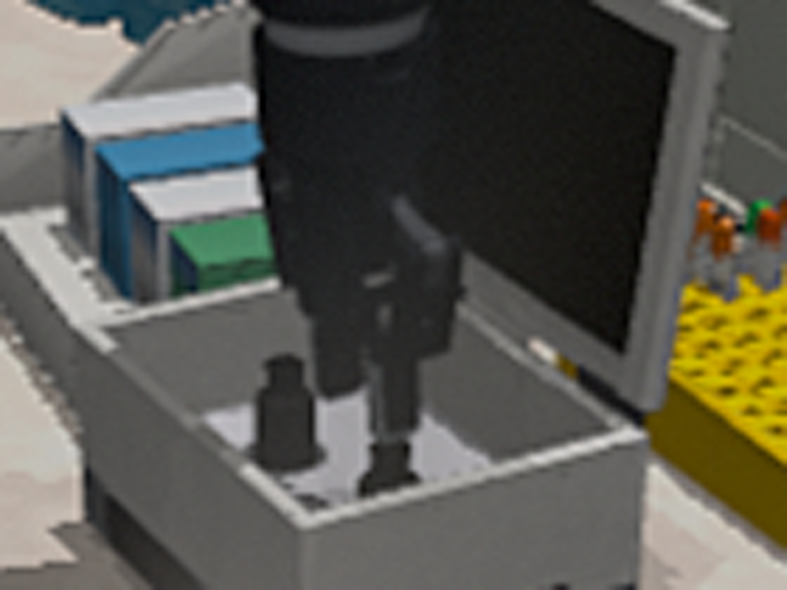

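View pics/w9t.png

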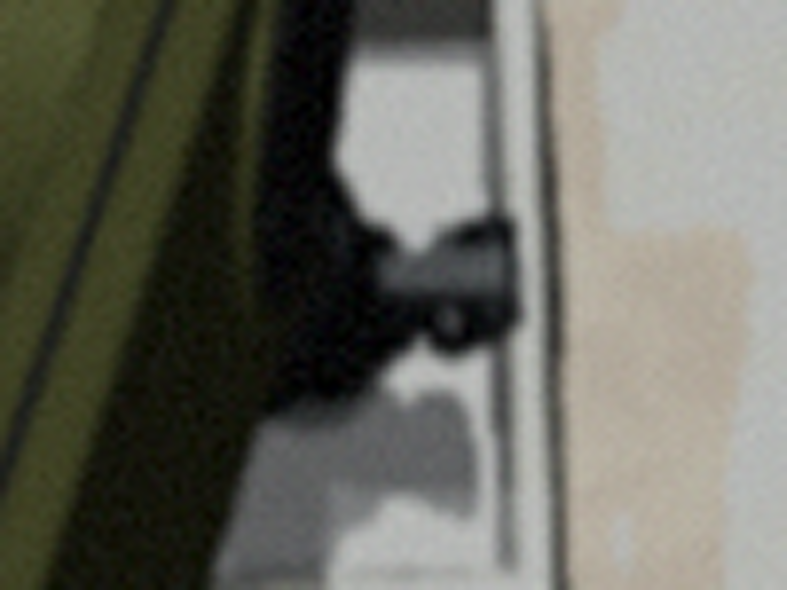

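The vial stands in the right cell at crop (388,465), and the loaded vial is undisturbed. Rising.

Request:
drive_tool(
  series=[
    [[4.2,-3,0,0,0],[5,-4,0,0,0],[6,-4,0,0,0],[7,-4,0,0,0],[7,-4,0,0,0]],
  ],
)

```text
time_s: 18.03
tool_pos: [511.7, -51.4, 274.4]
ee_rot: [[0.032, 0.03, -0.999], [-0.024, -0.999, -0.031], [-0.999, 0.025, -0.032]]
wrist_force: [0.3, -0.2, -0.5]
width: 0.823
```

Request:
drive_tool(
  series=[
    [[7,-3,0,0,0],[7,-1,0,0,0]],
  ],
)

```text
time_s: 18.2
tool_pos: [512.3, -50.9, 322.9]
ee_rot: [[0.043, 0.03, -0.999], [-0.026, -0.999, -0.031], [-0.999, 0.028, -0.042]]
wrist_force: [0.8, -0.4, -0.6]
width: 0.822
```

```bash
python3 -c "
from h import *
go([654,-9,310])
cam('scene','x1.png');cam('top','x1t.png')"
```

```text
t 18.2 pos [512.3 -50.9 322.9] w 0.822 F [ 0.8 -0.4 -0.6]
[[0.043, 0.03, -0.999], [-0.026, -0.999, -0.031], [-0.999, 0.028, -0.042]] [-0.166  0.123  1.457 -0.019  1.515  1.374]
tool cm [  1.8   -3.79 -14.22] rows 3.7 yaw turn to hinge -0.0018
```

View pics/x1.png

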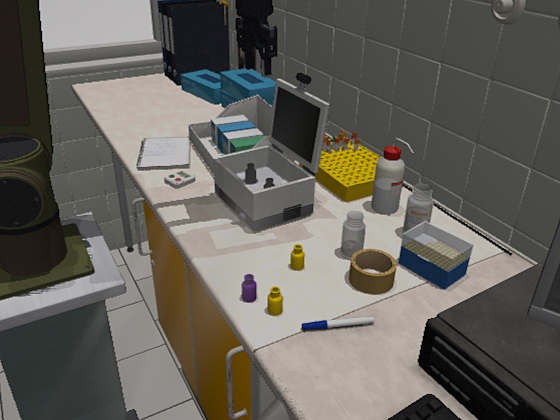

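View pics/x1t.png

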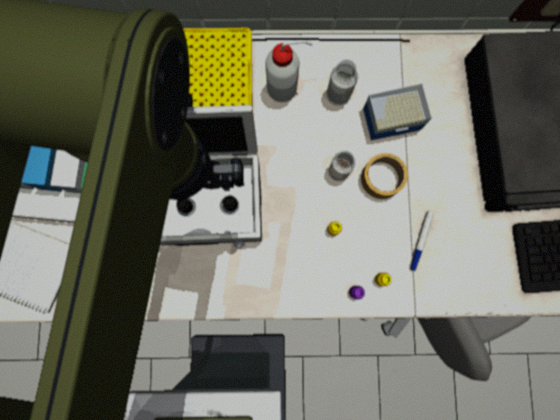

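```bash
python3 -c "
from h import *
a=cam('top');b=cam('scene')
m=(a['image'][194:216,220:242].max(2)<50);y,x=np.nonzero(m);u,v=x.mean()+220,y.mean()+194;print('vial',u,v,onz(a,u,v,75))
print('axis pred',proj(a,[534.2,-58,75]))
I=b['image'][68:90,290:318];m=(I.max(2)<50);y,x=np.nonzero(m);print('handle obs',x.mean()+290,y.mean()+68,x.min()+290,x.max()+290,'pred',proj(b,[654,-9,316]))
"; python3 look.py top 160 140 280 230 x2t.png;python3 look.py scene 210 60 330 150 x2.png
```

```text
vial 229.5977011494253 203.5977011494253 [533.47945447 -60.86899482  75.        ]
axis pred [228.19280648 203.26209385]
handle obs 303.02542372881356 78.11016949152543 295 310 pred [303.18105546  78.82301268]
scale 6.556
scale 6.556
```

View pics/x2t.png

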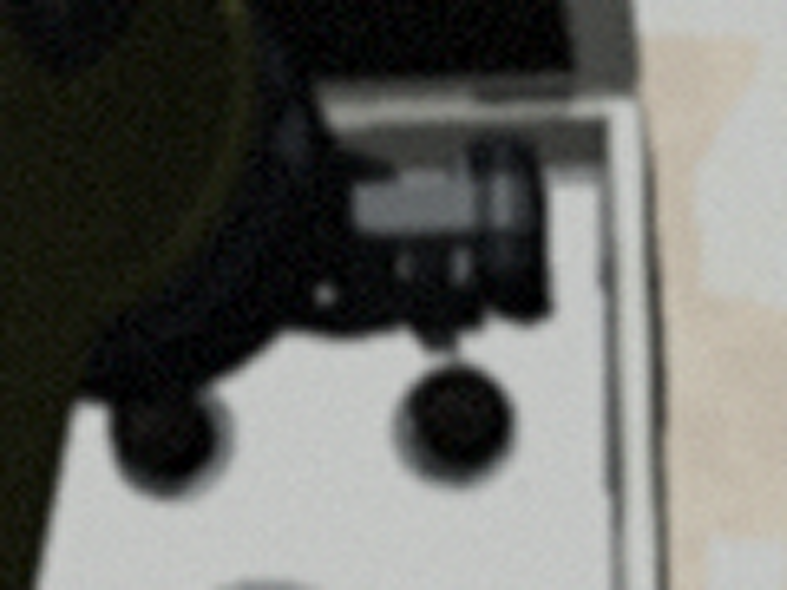

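View pics/x2.png

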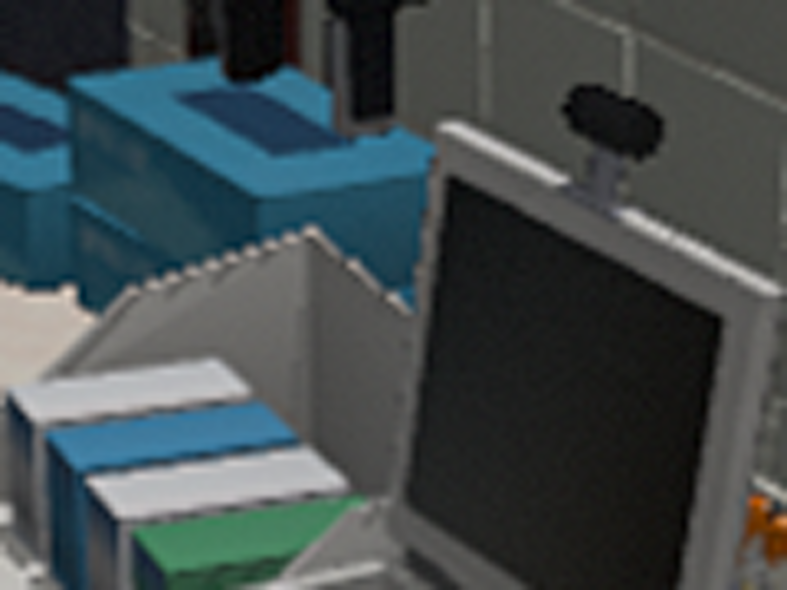

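The vial sits within about 3 mm of the cell centre. The handle is where the geometry predicts: observed (303,78), predicted (303.2,78.8). Approaching above it.

Request:
drive_tool(
  series=[
    [[7,0,-1,-3.5,0],[7,0,-1.1,-3.6,0],[7,0,-1.1,-3.6,0],[7,0,-0.6,-2,0],[7,0,0,-0.5,0]],
  ],
)

```text
time_s: 18.92
tool_pos: [636.0, -7.2, 305.1]
ee_rot: [[0.008, 0.028, -1.0], [-0.023, -0.999, -0.028], [-1.0, 0.024, -0.008]]
wrist_force: [-0.3, -0.6, -0.3]
width: 0.82
```

```bash
python3 -c "
from h import *
go([656,-9,310])"; python3 look.py scene 240 20 360 110 y1.png
```

```text
t 18.9167 pos [636.   -7.2 305.1] w 0.82 F [-0.3 -0.6 -0.3]
[[0.008, 0.028, -1.0], [-0.023, -0.999, -0.028], [-1.0, 0.024, -0.008]] [-0.064  0.335  1.212 -0.023  1.585  1.479]
tool cm [-0.47  0.24 -2.  ] rows 0.5 yaw turn to hinge -0.0044
scale 6.556
```

View pics/y1.png

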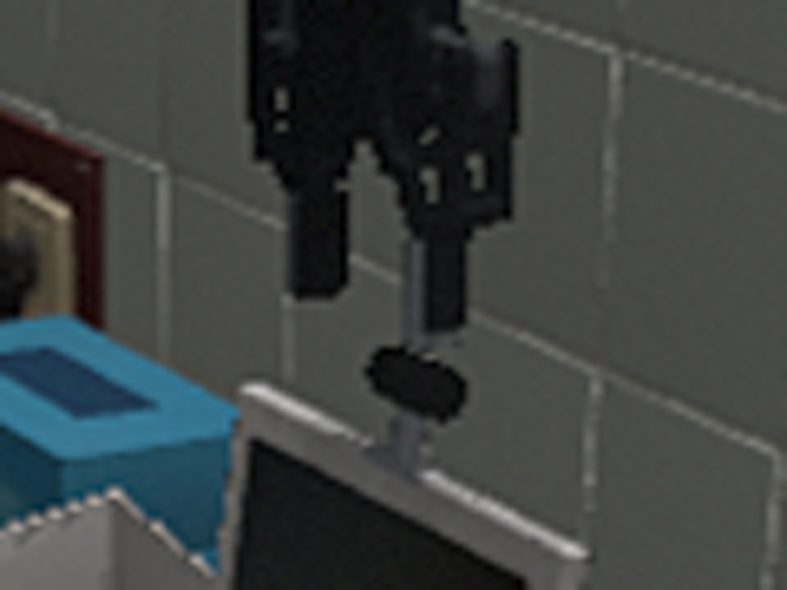

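Request:
drive_tool(
  series=[
    [[7,0,0.1,-1,0],[7,0,0.1,-0.9,0],[7,0,0,0,0],[7,0,0,0,0]],
  ],
)

```text
time_s: 19.3
tool_pos: [651.9, -10.7, 299.7]
ee_rot: [[-0.004, 0.027, -1.0], [-0.024, -0.999, -0.027], [-1.0, 0.024, 0.005]]
wrist_force: [0.2, 0.8, 0.1]
width: 0.82
```

```bash
python3 -c "
from h import *
go([656,-9,271])"; python3 look.py scene 240 20 360 110 y2.png
```

```text
t 19.3 pos [651.9 -10.7 299.7] w 0.82 F [0.2 0.8 0.1]
[[-0.004, 0.027, -1.0], [-0.024, -0.999, -0.027], [-1.0, 0.024, 0.005]] [-0.066  0.368  1.174 -0.024  1.602  1.477]
tool cm [ 2.86 -0.23 -0.43] rows 0.7 yaw turn to hinge -0.0051
scale 6.556
```

View pics/y2.png

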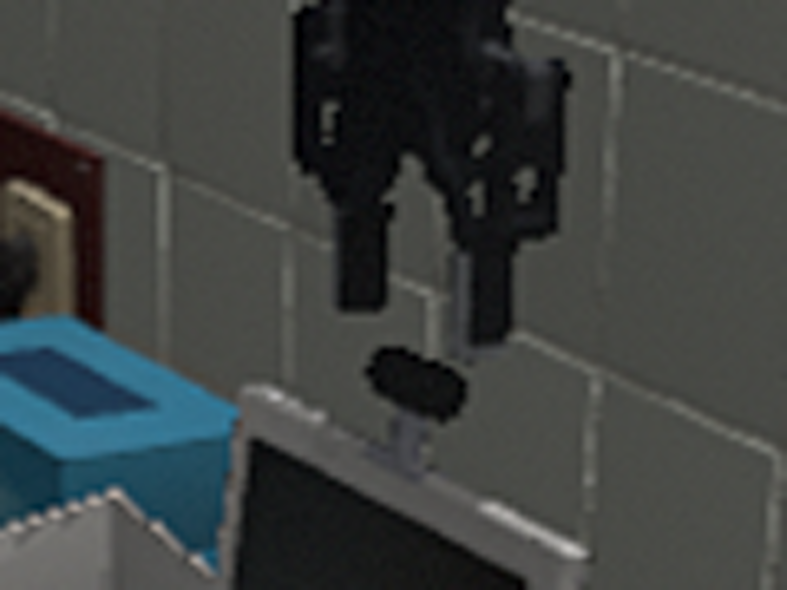

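Laterally aligned: the tip midpoint is at (422,327) and the bar centre at (417,385). Descending about 28 mm.

Request:
drive_tool(
  series=[
    [[7,0.9,0,-0.1,0],[7,0.9,-0.1,0,0],[7,0.8,0,0,0],[7,0,0,0,0]],
  ],
)

```text
time_s: 19.68
tool_pos: [650.9, -11.4, 273.2]
ee_rot: [[-0.002, 0.025, -1.0], [-0.024, -0.999, -0.025], [-1.0, 0.024, 0.003]]
wrist_force: [-0.3, -1.1, -0.4]
width: 0.821
```

```bash
python3 -c "
from h import *
go([656,-9,272])"; python3 look.py scene 240 20 360 110 y3.png
```

```text
t 19.6833 pos [650.9 -11.4 273.2] w 0.821 F [-0.3 -1.1 -0.4]
[[-0.002, 0.025, -1.0], [-0.024, -0.999, -0.025], [-1.0, 0.024, 0.003]] [-0.067  0.376  1.226 -0.025  1.541  1.479]
tool cm [ 0.12 -0.23 -0.52] rows 0.1 yaw turn to hinge -0.0068
scale 6.556
```

View pics/y3.png

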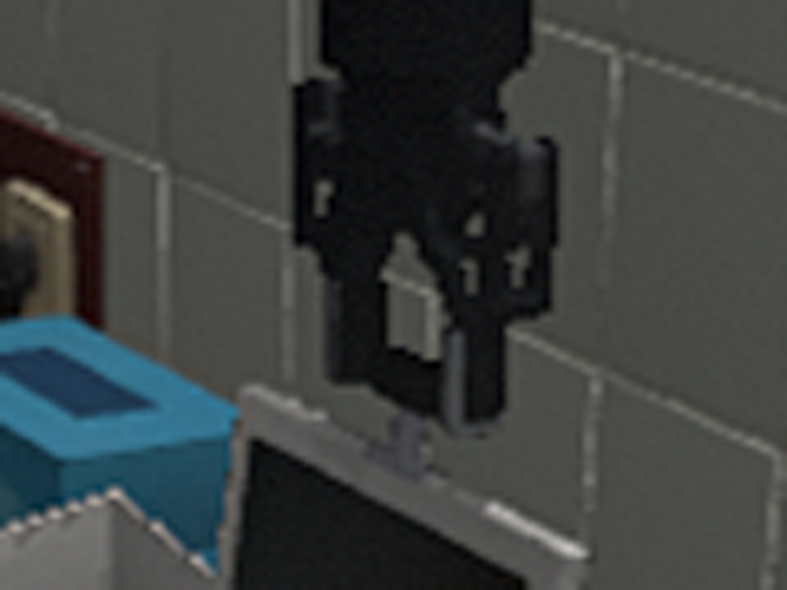

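The fingers straddle the bar. Nudging and closing.

Request:
drive_tool(
  series=[
    [[6,0.2,-0.2,-0.3,0],[5,0,0,0,0],[3.5,0,0,0,0],[3.5,0,0,0,0],[3.5,0,0,0,0]],
  ],
  force=35,
)

```text
time_s: 20.15
tool_pos: [654.0, -8.8, 272.4]
ee_rot: [[-0.001, 0.025, -1.0], [-0.024, -0.999, -0.025], [-1.0, 0.024, 0.002]]
wrist_force: [-0.2, -1.5, -1.3]
width: 0.458
```

Request:
drive_tool(
  series=[
    [[3.5,0,0,0,0],[3.5,0,0,0,0]],
  ],
)

```text
time_s: 20.32
tool_pos: [654.0, -8.8, 272.4]
ee_rot: [[-0.001, 0.025, -1.0], [-0.024, -0.999, -0.025], [-1.0, 0.024, 0.002]]
wrist_force: [0.3, -0.6, -0.2]
width: 0.456
```

```bash
python3 -c "
from h import *
st()"; python3 look.py scene 240 20 360 110 y4.png
```

```text
t 20.3167 pos [654.   -8.8 272.4] w 0.456 F [ 0.3 -0.6 -0.2]
[[-0.001, 0.025, -1.0], [-0.024, -0.999, -0.025], [-1.0, 0.024, 0.002]] [-0.064  0.38   1.22  -0.024  1.541  1.483]
scale 6.556
```

View pics/y4.png

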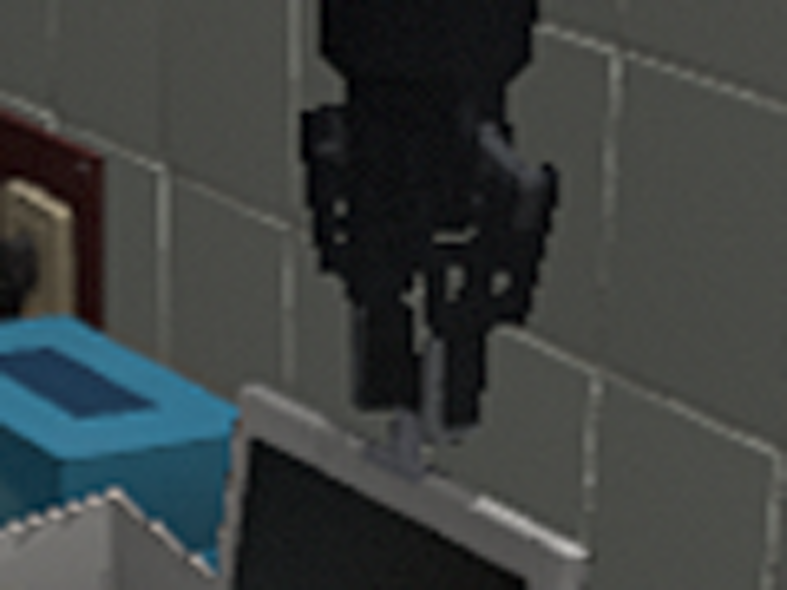

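Gripped at 39 mm, same as before. Swinging the cover back along the arc.

```bash
sed -i "s/h=p-\[2.9,1,-45\]/h=p-[0,0,-43.7]/; s/628.4-h/628.3-h/g" arc.py; python3 arc.py -0.07
```

```text
t 20.3667 pos [654.   -8.8 272.4] w 0.462 F [-0.6 -0.3 -0.8]
[[-0.001, 0.025, -1.0], [-0.024, -0.999, -0.025], [-1.0, 0.024, 0.002]] [-0.064  0.38   1.22  -0.024  1.541  1.483]
a 1.7 r 199.7
[-0.13  0.01  1.39]
[-0.03  0.01  1.4 ]
[0.07 0.01 1.4 ]
[0.16 0.   1.39]
[0.26 0.   1.38]
```

Request:
drive_tool(
  series=[
    [[3.5,-0.1,0,1.2,0],[3.5,-0.03,0,1.4,0],[3.5,0.07,0,1.4,0],[3.5,0.16,0,1.4,0],[3.5,0.25,0,1.4,0]],
  ],
)

```text
time_s: 20.78
tool_pos: [607.2, -10.3, 272.9]
ee_rot: [[0.044, 0.025, -0.999], [-0.023, -0.999, -0.026], [-0.999, 0.024, -0.043]]
wrist_force: [5.3, -0.5, 2.5]
width: 0.459
```

```bash
python3 arc.py -0.07
```

```text
t 20.7833 pos [607.2 -10.3 272.9] w 0.459 F [ 5.3 -0.5  2.5]
[[0.044, 0.025, -0.999], [-0.023, -0.999, -0.026], [-0.999, 0.024, -0.043]] [-0.074  0.284  1.365 -0.019  1.446  1.474]
a 1.465 r 199.7
[0.14 0.   1.39]
[ 0.23 -0.    1.38]
[ 0.33 -0.    1.36]
[ 0.42 -0.    1.33]
[ 0.52 -0.01  1.3 ]
```

Request:
drive_tool(
  series=[
    [[3.5,0.14,0,1.4,0],[3.5,0.23,0,1.4,0],[3.5,0.33,0,1.36,0],[3.5,0.42,0,1.33,0],[3.5,0.5,0,1.3,0]],
  ],
)

```text
time_s: 21.2
tool_pos: [557.4, -11.8, 260.7]
ee_rot: [[0.088, 0.024, -0.996], [-0.022, -0.999, -0.026], [-0.996, 0.024, -0.088]]
wrist_force: [2.5, 0.3, 5.8]
width: 0.462
```

```bash
python3 arc.py -0.06; python3 look.py scene 180 20 340 140 z1.png
```

```text
t 21.2 pos [557.4 -11.8 260.7] w 0.462 F [2.5 0.3 5.8]
[[0.088, 0.024, -0.996], [-0.022, -0.999, -0.026], [-0.996, 0.024, -0.088]] [-0.087  0.194  1.524 -0.014  1.334  1.461]
a 1.207 r 199.4
[ 0.36 -0.    1.14]
[ 0.43 -0.01  1.12]
[ 0.5  -0.01  1.09]
[ 0.56 -0.01  1.06]
[ 0.62 -0.01  1.03]
scale 4.917
```

View pics/z1.png

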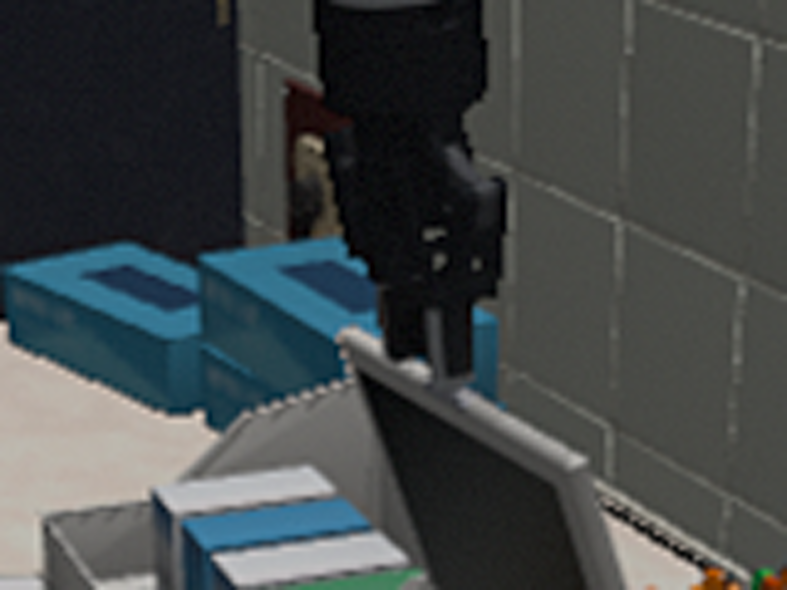

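Request:
drive_tool(
  series=[
    [[3.5,0.36,0,1.14,0],[3.5,0.43,0,1.12,0],[3.5,0.5,0,1.1,0],[3.5,0.56,0,1.06,0],[3.5,0.6,0,1.0,0]],
  ],
)

```text
time_s: 21.67
tool_pos: [516.0, -13.1, 238.4]
ee_rot: [[0.117, 0.024, -0.993], [-0.021, -0.999, -0.026], [-0.993, 0.024, -0.117]]
wrist_force: [-0.7, -0.1, 5.8]
width: 0.459
```

```bash
sed -i "s/h=p-\[0,0,-43.7\]/h=p-43.7*R[:,0]/" arc.py; python3 arc.py -0.04
```

```text
t 21.6667 pos [516.  -13.1 238.4] w 0.459 F [-0.7 -0.1  5.8]
[[0.117, 0.024, -0.993], [-0.021, -0.999, -0.026], [-0.993, 0.024, -0.117]] [-0.1    0.132  1.662 -0.01   1.228  1.448]
a 0.949 r 201.5
[ 0.4  -0.01  0.69]
[ 0.43 -0.01  0.68]
[ 0.45 -0.01  0.66]
[ 0.48 -0.01  0.64]
[ 0.51 -0.01  0.62]
```

Request:
drive_tool(
  series=[
    [[3.5,0.4,0,0.7,0],[3.5,0.43,0,0.67,0],[3.5,0.45,0,0.65,0],[3.5,0,0,0,0],[3.5,0,0,0,0]],
  ],
)

```text
time_s: 22.08
tool_pos: [498.6, -13.6, 224.8]
ee_rot: [[0.124, 0.024, -0.992], [-0.021, -0.999, -0.026], [-0.992, 0.024, -0.124]]
wrist_force: [0.5, 0.2, 3.1]
width: 0.461
```

```bash
python3 arc.py -0.04;python3 look.py scene 180 60 340 180 z2.png; python3 look.py top 140 120 300 240 z2t.png
```

```text
t 22.0833 pos [498.6 -13.6 224.8] w 0.461 F [0.5 0.2 3.1]
[[0.124, 0.024, -0.992], [-0.021, -0.999, -0.026], [-0.992, 0.024, -0.124]] [-0.106  0.114  1.721 -0.008  1.18   1.442]
a 0.838 r 202.0
[ 0.47 -0.01  0.65]
[ 0.5  -0.01  0.63]
[ 0.52 -0.01  0.61]
[ 0.54 -0.01  0.59]
[ 0.57 -0.01  0.56]
scale 4.917
scale 4.917
```

View pics/z2.png

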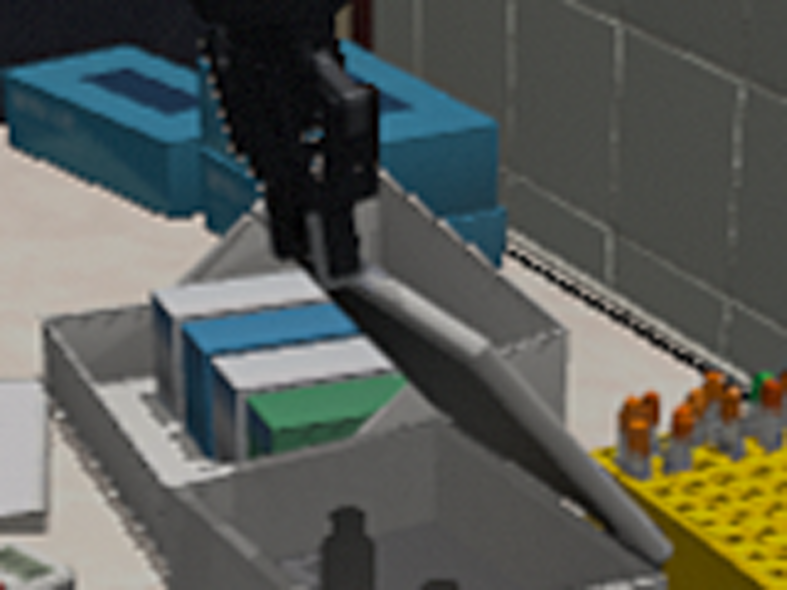

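View pics/z2t.png

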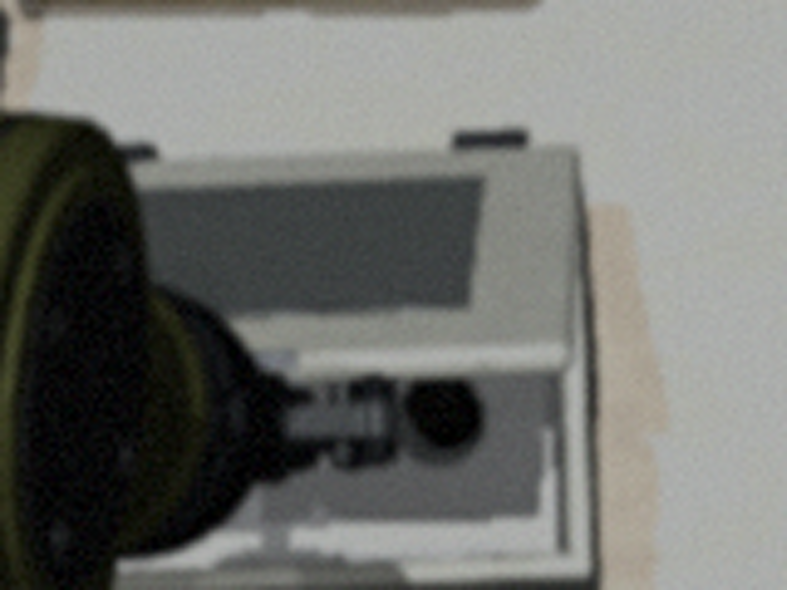

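```bash
python3 -c "
from tri import *
a=cam('top');b=cam('scene')
X,e=tri(a,(140+570/4.917,120+362/4.917),b,(180+492/4.917,60+350/4.917));print(X,e)
h=np.array([628.3,-9.3]);x=np.array([1,.032]);d=-(X[:2]-h)@x;print('ang',np.arctan2(X[2]-118,d),np.hypot(X[2]-118,d))
for al in(.75,.8,.85,.9):
  P=[628.3-174*np.cos(al)+3.6,-9.3-5-110,118+174*np.sin(al)];print(al,proj(a,P),proj(b,P))
print('obs',(140+570/4.917,120+362/4.917),(180+492/4.917,60+350/4.917))
m=(a['image'][194:216,220:242].max(2)<45);st()
"
```

```text
[ 523.27208514 -125.05700125  248.83965129] 7.335068887540635
ang 0.8774168402472152 170.1225804483055
0.75 [256.80475015 204.03335805] [270.54226535 138.08091272]
0.8 [256.6133324  199.78599389] [273.05680189 134.90869548]
0.85 [256.428437   195.33201684] [275.69431089 131.8447322 ]
0.9 [256.25093912 190.68516274] [278.44623809 128.89911488]
obs (255.92434411226358, 193.62212731340247) (280.06101281269065, 131.1816148057759)
t 22.2833 pos [498.7 -13.6 224.9] w 0.459 F [-0.8 -0.2  2.5]
[[0.124, 0.024, -0.992], [-0.021, -0.999, -0.027], [-0.992, 0.024, -0.123]] [-0.106  0.114  1.721 -0.008  1.181  1.442]
```

Cover angle is 0.84 from the TCP and 0.85–0.88 from its corner. I'll nudge it toward mid-window.

Request:
drive_tool(
  series=[
    [[3.5,0.35,0,0.48,0],[3.5,0.1,0,0.12,0],[3.5,0,0,0,0],[3.5,0,0,0,0],[3.5,0,0,0,0]],
  ],
)

```text
time_s: 22.7
tool_pos: [493.6, -13.8, 220.4]
ee_rot: [[0.123, 0.024, -0.992], [-0.021, -0.999, -0.026], [-0.992, 0.024, -0.123]]
wrist_force: [-1.1, 0.3, 3.4]
width: 0.46
```

```bash
python3 arc.py -0.04|head -3;python3 look.py scene 180 80 340 200 z3.png; python3 look.py top 140 120 300 240 z3t.png;python3 -c "
from h import *
st()"
```

```text
t 22.7 pos [493.6 -13.8 220.4] w 0.46 F [-1.1  0.3  3.4]
[[0.123, 0.024, -0.992], [-0.021, -0.999, -0.026], [-0.992, 0.024, -0.123]] [-0.107  0.111  1.737 -0.008  1.169  1.441]
a 0.805 r 202.1
scale 4.917
scale 4.917
t 22.8 pos [493.7 -13.7 220.4] w 0.464 F [-2.1  1.   2.5]
[[0.124, 0.024, -0.992], [-0.021, -0.999, -0.026], [-0.992, 0.024, -0.123]] [-0.107  0.111  1.737 -0.008  1.169  1.441]
```

View pics/z3.png

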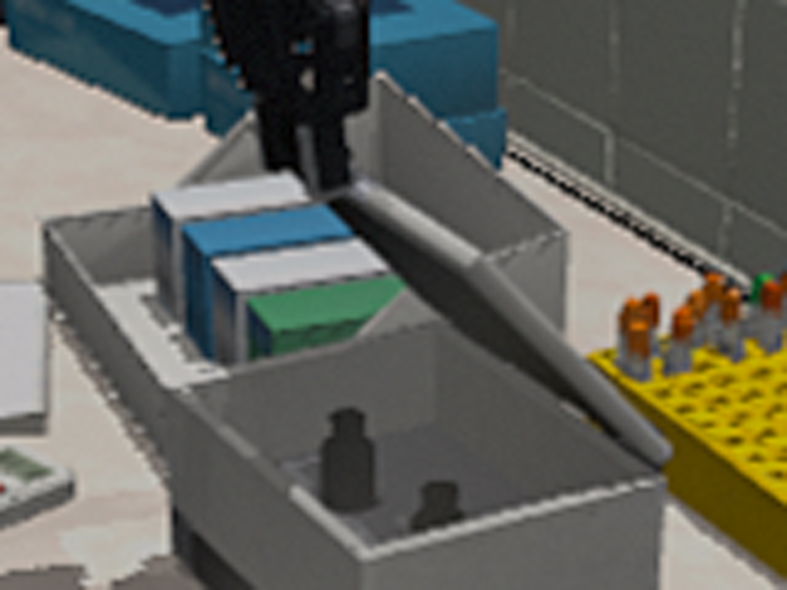

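View pics/z3t.png

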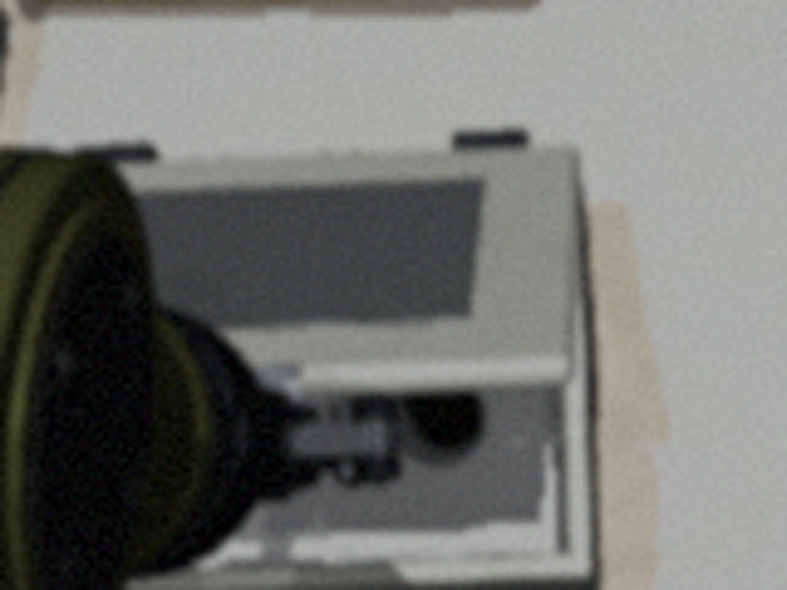

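The cover holds still at about 0.81–0.84 rad. Both vials stand upright, at (347,460) and (438,508), and the fingers are on the handle. Handing in.

```bash
python3 -c "
from h import *
print(workorder.hand_in());st()"
```

```text
the job is handed in; nothing more can be done
None
the job is handed in; nothing more can be done
```

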